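# Lock an embossing die in its bed with a wedge

### The arm

A 6-joint arm with a two-finger parallel gripper is mounted at the origin on the work surface. World frame = base frame: x ahead of the robot, y to its left, z up, the work surface at z = 0. Lengths are in m, angles in rad, forces in N, time in s.
With the tool pointing down it reaches from about 0.275 to 0.75 m from the base axis. Payload 10.2 kg.
Tool frame: the origin (TCP) lies midway between the tips of the shut fingers; the grasp point (between the pads) lies 19 mm behind it; z points along the fingers, y is the direction in which the jaws open and shut (so a half turn about z gives the same grasp; the last joint's range is limited). The gripper opens to 85 mm and grips with 20 to 120 N. Pads are 22 mm wide; open, the fingers measure 114 mm over their backs; the gripper's body (76 mm by 85 mm) begins 54 mm behind the grasp point. The pads swing forward as they close: fully open they stand 13 mm farther back than shut.
Start: joints at [0.943, 0.313, 1.498, -0, 1.331, -0.223], TCP at [0.207, 0.483, 0.192] pointing down, gripper open.
Joint ranges: [-2.94, 2.94], [-0.97, 2.17], [0.19, 2.56], [-1.23, 4.37], [0.02, 3.11], [-2.88, 2.88]. Speed limits (rad/s): [2.39, 2.39, 3.01, 3.14, 3.14, 3.14].

### API

Orientations are given as a unit quaternion [w, x, y, z].
In Python, from bench import bot, snapshot, camera_info, finder gives the robot as it stands. The module is installed in compiled form; this text tells all that it offers.
- The arm moves only by the tool send_rows, never from a script. Its argument "motion" is one flat list of numbers, 7 for each row, row after row: the turn, a rotation vector about the world's x, y, z in rad, then the shift along the world's x, y, z in mm, then the closure in counts, from 0 (fully open) to 255 (shut). A call has 1 to 10 rows; each row shifts and turns the commanded pose from where the row before left it; what a row does not reach is not made up. A row lasts 1/10 s, in which the tool goes at most 50 mm and 8.59 degrees, less where a joint would pass 70% of its speed; a pose out of reach is approached as far as the arm can. A call with a gripper value outside its range is refused whole. The fingers move at their own pace and stop on an object; "newtons" is the grip in N (left out, the last holds). Time passes only in rows, so rows that do not move let the fingers close. It gives the time, the measured TCP pose, the force and the opening at its end, in the units of the state.
- bot.get_obs(): the state, without advancing time (a new reading comes with each control period).
- snapshot(name): name is "scene" or "top" or "wrist"; returns the picture (480x640x3 uint8, red, green, blue); there is no depth.
- camera_info(name): a dict with "intrinsics" (3x3 intrinsics, pixels), "R" (3x3) and "t" (3): a world point X has camera coordinates R X + t. Camera axes: x right, y down, z forward; pixel columns grow to the right and rows downward; lengths in m; the calibration is good to about 2 mm. A picture is of the moment at which its call begins: read the wrist's pose just before it. camera_info takes no time and is no camera call; for the wrist camera it gives the pose at the moment of the call.
- bot.job_done(): hands the job in, once; it reports no verdict.
Trained networks look in the newest picture that a camera, given by its name, has taken for a name from the list of things; names that differ only in an ending like _2 or _b are one class to them, and where a whole thing is asked for, a point or a joint stands for the part that bears it (a point fixed in the world has none). Each returns a list of dicts, best first, with "confidence" (0 to 1); they miss things now and then, are a little off and sometimes report something else, mostly with a low value. They report only what shows in the picture. A call takes as long as a camera call. They do not tell look-alikes from the thing itself.
- finder.recognise(camera, name): "centre" ([x, y, z] in m, in world coordinates, good to about 4 mm: the middle of the surface that is visible of it).
- finder.cut_out(camera, name): "pixels" (480x640 bool, what is visible of it).
- finder.mark_of(camera, name): "centre" ([x, y, z] in m, in world coordinates, good to about 4 mm: a listed point, or the origin of a listed thing).
The state is a dict: "time_s": time; "joints": joint angles; "qvel": joint speeds; "effort": joint torques, N m; "tcp_pos": TCP position; "ee_rot": TCP orientation; "force": force on the tool from outside, world axes, zero at the start; "ft_torque": the same for the moment, N m; "opening": opening from 0.0 (shut) to 1.0 (fully open).
Only numpy, scipy, OpenCV 4.12 (cv2) and the standard library are available. Lean on these libraries where they do the work, as an engineer would, in place of code of your own. Each camera call takes 0.05 s, during which the arm holds its last target.

### The job

Slide the embossing die along the bed until it is hard against the end stop, then take the soft-faced hammer by its handle and drive the red wedge in with several short taps on its thick end, until it advances no further and sits tight, locking the die square against the fence and the stop. Drive the wedge with the hammer only, never hit the die with it, lay the hammer back down flat on its black mat and let go, and leave the tray, spool, glue jar and cutting knife alone.

Things in the scene. Friction and masses are not known exactly. Their poses are not given: they have to be found in the camera images.
- bed: Die bed, bolted to the bench: dark steel plate 230 (x) x 210 (y) x 20 mm with three bright bars 22 mm high on it (tops 42 mm above the bench): back fence, end stop, taper bar. Origin: centre of the plate's underside, on the bench. All bed positions below are in its axes. The wedge is driven along its -y; the +y side is open.
- bed_fence (a point): Middle of the back fence's inner face (looks to the bed's -x), at x +85, y 0 mm, mid-height of the bar; the fence runs along y from -100 to +100 mm.
- bed_stop (a point): Middle of the end stop's inner face (looks to the bed's +y), at x +42, y -70 mm, mid-height of the bar; the stop runs along x from +2 to +82 mm.
- bed_taper (a point): Middle of the taper bar's inner face, at x -34, y +24 mm. The bar, 150 x 25 mm, is turned 7.1 degrees (1 in 8): its inner face runs from (-25, -50) to (-44, +99) mm, so the slot between it and the die widens towards +y.
- die: Embossing die (loose, about 0.8 kg): aluminium block 100 (x) x 110 (y) x 30 mm with a 4 mm brass pattern plate on top, on the bed's plate (20 mm up), square to the bed. Origin: centre of its underside. Home when at x +35, y -15 mm in the bed; starts 25 to 50 mm short of the stop (towards +y), about 1 mm off the fence. Oiled metal, slides with about 2 N; a fast push makes it coast or rebound.
- wedge: Red wedge (loose, about 0.26 kg) on the bed's plate in the slot between die and taper bar: 170 mm long (y), 28 mm high, 10 mm thick at the thin end, 31 mm at the thick end. Origin: thin end, bottom edge of the straight face (the die's side); it extends to +y and -x. Starts slack, origin at y -22 to -6 mm in the bed; with the die home it tightens at about y -50 mm.
- wedge_butt (a point): Centre of the wedge's thick end face (31 x 28 mm, looks to the wedge's +y), 34 mm above the bench: strike here along -y. Slack, it slides at about 1 N and may coast a few mm after a tap; tight, a 15 N push barely moves it and it stays jammed. Tight, this face stands about 15 mm beyond the plate's edge.
- hammer: Soft-faced hammer (loose, 0.42 kg), 238 mm long, flat on the mat. Origin: underside, below the place to grip; x along the handle to the head, y along the head. Wooden handle 24 x 24 mm, axis 17.5 mm up, from x -163 to +45 mm (thicker behind -128). Balance 25 mm ahead of the origin. At the start the head points away from the robot (+x) within 0.5 rad. Grip firmly across the handle at the origin.
- hammer_face_left (a point): Centre of the white nylon face at the hammer's +y end, 52 mm from the handle's axis, 60 mm ahead of the origin, 17.5 mm up. The head is a grey cylinder 35 mm in diameter, 104 mm long along y. Either face may strike.
- hammer_face_right (a point): Centre of the white nylon face at the hammer's -y end (mirror of the left one).
- mat: Black rubber mat (fixed) 300 (x) x 160 (y) x 5 mm, the hammer's place. Origin: centre of its underside, on the bench. It lies left or right of the bed, the tray on the other side.
- tray: White open plastic tray (fixed) 240 x 150 mm, 60 mm high. Origin: centre of its underside. Bystander.
- spool: Spool of pink thread (loose), 48 mm in diameter, 60 mm high, standing in the tray. Origin: centre of its underside. Bystander.
- glue: Closed glue jar (loose) with yellow cap, 68 mm in diameter, 85 mm high, on the bench beyond the bed. Origin: centre of its underside. Bystander.
- knife: Clicking knife (loose): bent steel strip in an insole's outline, 180 x 66 mm, 30 mm high, on the bench beyond the bed. Origin: underside, middle. Bystander.
Not all that is in view belongs to the job. There is more than one size of the die; the one meant has the size given above.

How it is judged:
On the way, in this order (a step that is already met when the one before it is completed fails the run):
1. the die is slid home against the end stop (within 2.5 mm) (y of die in the frame of bed below -0.0125 m), for 0.2 s.
2. a first tap with the held hammer has moved the wedge (at least 3 mm from its start) but not home (still at least 2.5 mm short of tight), and the hammer is off the wedge again (contact force between the fingers and hammer above 1 N and contact force between hammer and wedge below 0.1 N and distance of wedge from where it was at the start of the episode above 0.003 m and y of wedge in the frame of bed above -0.0475 m), for 0.1 s.
3. further taps have driven the wedge tight (it presses on the die with more than 20 N with the held hammer off it) (contact force between the fingers and hammer above 1 N and contact force between hammer and wedge below 0.1 N and contact force between wedge and die above 20 N), for 0.2 s.
At the end, for the whole second after the job is handed in: The die lies flat, within 2.5 mm of the end stop, 2 mm of the fence and 0.02 rad of square; the wedge is upright in its slot at its tight place, pressing on the die with more than 20 N; the hammer lies flat and still on its mat, grip within 80 mm lengthwise and 60 mm crosswise of its centre (y of die in the frame of bed below -0.0125 m and x of die in the frame of bed above 0.033 m and angle between the y axis of die and the y axis of bed, either way round below 0.02 rad and height (world z) of die below 0.023 m and contact force between wedge and die above 20 N and y of wedge in the frame of bed below -0.048 m and angle between wedge's own z axis and vertical below 0.05 rad and linear speed of wedge below 0.01 m/s and x of hammer in the frame of mat between -0.08 and 0.08 m and y of hammer in the frame of mat between -0.06 and 0.06 m and z of hammer in the frame of mat below 0.015 m and angle between hammer's own z axis and vertical below 0.15 rad and linear speed of hammer below 0.02 m/s); the robot touches nothing.
It fails at once if the wedge is pushed with the gripper or the arm instead of the hammer (more than 2 N) (contact force between any of the fingers, the arm and wedge above 2 N).
It fails at once if the die is hit with the hammer (more than 2 N) (contact force between hammer and die above 2 N).
It fails at once if the spool, glue jar or knife is moved more than 15 mm, or the tray is hit (more than 5 N) (distance of any of spool, glue, knife from where it was at the start of the episode above 0.015 m or contact force between any of the arm, the fingers, hammer and tray above 5 N).
It also fails if it takes over 67 s, if anything falls off the work surface, if the arm or the gripper's body presses on something with over 40 N, if the wrist force passes 120 N, or if a joint passes its speed limit or range.

## Working session

There is one attempt and no reset: what is moved stays moved. The work goes in short steps, Python scripts to look and compute and a tool call to move; the robot and the scene stay as the last step left them, time stands still between calls to the robot, and variables do not carry over. Pictures are saved under pics/ and viewed, and the job is handed in when it is done.

Besides the shell and the picture viewer there is one more tool, called after "Emit:" in YAML: its name, and indented under it one key for each argument. send_rows: Moves the arm, as the interface text tells. Its arguments: {"type":"object","properties":{"motion":{"type":"array","items":{"type":"number"}},"newtons":{"type":"number"}},"required":["motion"]}

```bash
ls; mkdir -p pics
python3 - <<'E'
from bench import bot, snapshot, camera_info, finder
import cv2,numpy as np
print(bot.get_obs())
for n in ["top","scene"]:
    im=snapshot(n); cv2.imwrite(f"pics/{n}0.png",im[:,:,::-1])
    i=camera_info(n); print(n,i)
    for th in ["bed","die","wedge","hammer","mat","tray","glue","knife","bed_fence","bed_stop","bed_taper","wedge_butt","hammer_face_left","hammer_face_right"]:
        r=finder.mark_of(n,th); print(th,[(np.round(q["centre"],4).tolist(),round(q["confidence"],2)) for q in r])
print(bot.get_obs()["time_s"])
E
```

```text
pics
{'time_s': 0.0, 'joints': array([ 9.42616307e-01,  3.13482091e-01,  1.49843383e+00,  6.43759492e-06,
        1.33098407e+00, -2.23388643e-01]), 'qvel': array([-1.06113453e-03,  2.33015010e-04, -8.13279228e-04,  9.47466144e-04,
       -1.36716827e-04, -5.43511781e-05]), 'effort': array([-3.93127050e-05, -4.12268436e+01, -2.59733748e+01, -2.08249735e-04,
        4.29048800e-03,  1.72004525e-05]), 'tcp_pos': array([0.2065824 , 0.48232136, 0.19191991]), 'ee_rot': array([-2.72834867e-04,  2.01017401e-01,  9.79587453e-01, -5.94013854e-04]), 'force': array([-0.37737985,  0.30191521,  0.53909733]), 'ft_torque': array([ 0.01616483,  0.02245295, -0.02423157]), 'opening': 1.0030204978238646}
top {'intrinsics': array([[443.18165925,   0.        , 322.00061872],
       [  0.        , 443.18165925, 242.45079657],
       [  0.        ,   0.        ,   1.        ]]), 'R': array([[-0.01306889, -0.99991409,  0.00101056],
       [-0.998807  ,  0.01300685, -0.047068  ],
       [ 0.04705081, -0.00162448, -0.99889118]]), 't': array([-0.01469352,  0.48633355,  1.10459044])}
bed [([0.5654, -0.026, 0.00
[... 1269 characters left out ...]
, -0.0337, 0.0172], 0.21)]
wedge [([0.5521, -0.0322, 0.0185], 0.57)]
hammer [([0.5271, -0.4073, 0.0002], 0.74)]
mat [([0.5154, 0.4328, 0.0055], 0.72), ([0.5407, -0.4108, 0.0026], 0.56)]
tray [([0.5234, 0.4051, 0.0009], 0.79), ([0.5666, 0.1351, 0.0307], 0.2)]
glue [([0.7938, -0.1651, -0.0002], 0.69)]
knife [([0.7927, 0.0871, -0.0037], 0.68)]
bed_fence [([0.6512, -0.0526, 0.0336], 0.86), ([0.7937, 0.0867, -0.0002], 0.71)]
bed_stop [([0.5931, -0.1036, 0.0321], 0.6)]
bed_taper [([0.7949, -0.1632, 0.0016], 0.72), ([0.5398, 0.003, 0.0284], 0.6)]
wedge_butt [([0.57, 0.1353, 0.0359], 0.74)]
hammer_face_left [([0.5598, -0.3357, 0.0212], 0.83)]
hammer_face_right [([0.6035, -0.4327, 0.0247], 0.93)]
1.5
```

View pics/top0.png

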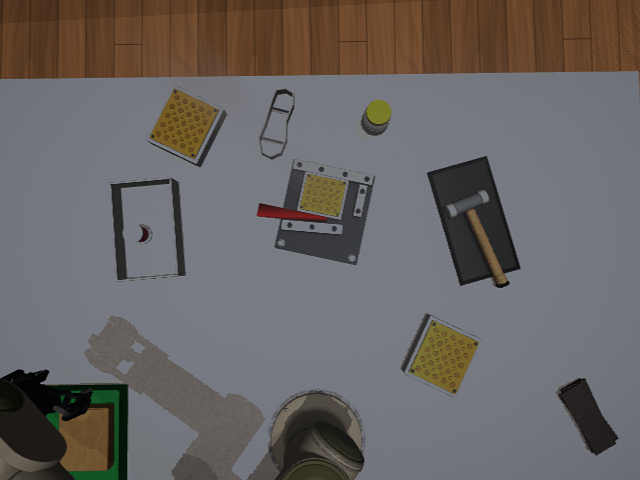

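View pics/scene0.png

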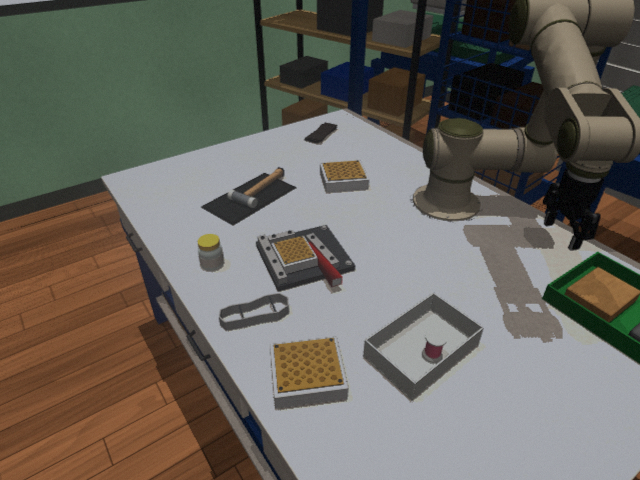

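Emit:
send_rows:
  motion: [0,0,-0.137,25,-38,10,130,0,0,-0.137,30,-38,10,130,0,0,-0.137,30,-38,10,130,0,0,-0.137,30,-38,10,130,0,0,-0.137,30,-38,10,130,0,0,-0.137,30,-38,10,130,0,0,-0.137,30,-38,10,130,0,0,-0.137,30,-38,10,130,0,0,-0.137,30,-38,10,130,0,0,-0.137,30,-38,10,130]
  newtons: 60

```text
time_s: 2.5
tcp_pos: [0.5027, 0.1007, 0.2931]
ee_rot: [0.0, 0.777, 0.629, 0.0]
force: [-0.1, -0.2, -0.1]
opening: 0.492
```

Run:
```python
from bench import bot, snapshot, camera_info, finder
import cv2,numpy as np
o=bot.get_obs();print(o["time_s"],o["tcp_pos"],o["ee_rot"],o["opening"],o["joints"])
print(camera_info("wrist"))
cv2.imwrite("pics/w1.png",snapshot("wrist")[:,:,::-1])
```

```text
2.5 [0.50267257 0.10071283 0.29305648] [6.13033272e-05 7.77305063e-01 6.29123840e-01 1.72273282e-04] 0.4918319065103389 [-3.11884189e-02  2.34295216e-01  1.34166471e+00  1.32159399e-04
  1.56529174e+00  1.78756135e-01]
{'intrinsics': array([[364.71089411,   0.        , 324.16387958],
       [  0.        , 364.71089411, 231.58922451],
       [  0.        ,   0.        ,   1.        ]]), 'R': array([[ 0.97815189, -0.20788909,  0.00100164],
       [-0.19964702, -0.93800642,  0.28334612],
       [-0.05796502, -0.27735552, -0.95901719]]), 't': array([-0.47261068,  0.13006793,  0.53231463])}
```

View pics/w1.png

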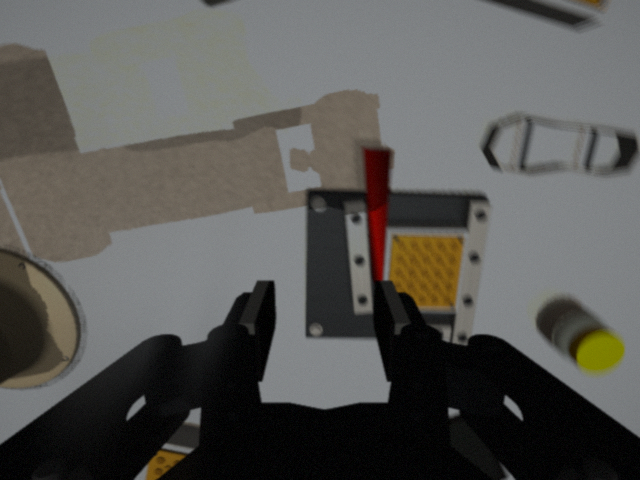

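Emit:
send_rows:
  motion: [0,0,0,30,-3,-20,130,0,0,0,30,-4,-20,130,0,0,0,25,-4,-20,130,0,0,0,0,0,0,130,0,0,0,0,0,0,130]

```text
time_s: 3.05
tcp_pos: [0.5866, 0.0916, 0.2323]
ee_rot: [-0.0, 0.775, 0.631, -0.0]
force: [0.7, 0.4, 1.1]
opening: 0.492
```

Run:
```python
from bench import bot, snapshot, camera_info, finder
import cv2,numpy as np,pickle
o=bot.get_obs();print(o["time_s"],o["tcp_pos"],o["qvel"].round(3))
i=camera_info("wrist"); im=snapshot("wrist")
pickle.dump((i,im),open("w2.pkl","wb"))
t=snapshot("top");pickle.dump((camera_info("top"),t),open("t2.pkl","wb"))
cv2.imwrite("pics/w2.png",im[:,:,::-1])
for th in ["bed","die","wedge","bed_fence","bed_stop","bed_taper","wedge_butt"]:
    r=finder.mark_of("wrist",th); print(th,[(np.round(q["centre"],4).tolist(),round(q["confidence"],2)) for q in r])
```

```text
3.05 [0.58659906 0.09162297 0.23225618] [ 0.009 -0.042 -0.001  0.001  0.001  0.   ]
bed []
die [([0.6032, -0.0253, 0.0176], 0.79)]
wedge [([0.5449, -0.0313, 0.0258], 0.83)]
bed_fence [([0.6478, -0.0516, 0.0364], 0.7)]
bed_stop [([0.5921, -0.1075, 0.0283], 0.77), ([0.7928, -0.1604, -0.0028], 0.29)]
bed_taper [([0.5332, 0.004, 0.0305], 0.78), ([0.5489, -0.032, 0.0217], 0.74)]
wedge_butt [([0.5704, 0.135, 0.0337], 0.86)]
```

View pics/w2.png

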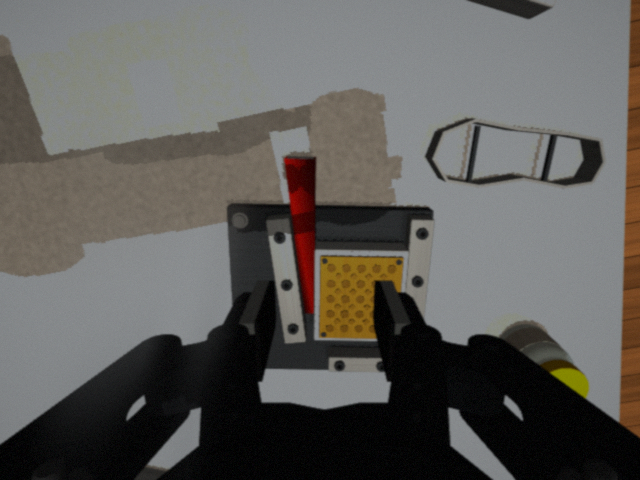

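```bash
cat > h.py <<'E'
import numpy as np,cv2,pickle
def proj(i,P):
    P=np.atleast_2d(P); c=P@i["R"].T+i["t"]; p=c@i["intrinsics"].T; return p[:,:2]/p[:,2:]
def b2w(pose,P):
    x,y,a=pose; P=np.atleast_2d(np.array(P,float)); R=np.array([[np.cos(a),-np.sin(a)],[np.sin(a),np.cos(a)]])
    return np.c_[P[:,:2]@R.T+[x,y],P[:,2]]
def w2b(pose,P):
    x,y,a=pose; P=np.atleast_2d(np.array(P,float)); R=np.array([[np.cos(a),-np.sin(a)],[np.sin(a),np.cos(a)]])
    return np.c_[(P[:,:2]-[x,y])@R,P[:,2]]
box=lambda x0,x1,y0,y1,z:[(x0,y0,z),(x1,y0,z),(x1,y1,z),(x0,y1,z)]
def overlay(i,im,pose,dy,wy,name,c,s=4,dx=.034):
    im=cv2.resize(im[c[1]:c[3],c[0]:c[2],::-1],None,fx=s,fy=s,interpolation=cv2.INTER_CUBIC)
    n=np.array([149,19.])/np.hypot(149,19) # outward
    d=np.array([-.019,.149])/np.hypot(.019,.149); nn=np.array([-d[1],d[0]])
    a=np.array([-.025,-.05]);b=np.array([-.044,.099])
    tap=[(*q,.042) for q in (a,b,b+nn*.025,a+nn*.025)]
    L=[(box(-.115,.115,-.105,.105,.02),(0,255,0)),(tap,(255,255,0)),(box(.085,.085,-.1,.1,.042)[1:3],(255,255,0)),(box(.002,.082,-.07,-.07,.042)[0:2],(255,255,0)),
       (box(dx-.05,dx+.05,dy-.055,dy+.055,.05),(255,0,255)),([(-.017,wy,.048),(-.017,wy+.17,.048),(-.048,wy+.17,.048),(-.027,wy,.048)],(0,255,255))]
    for P,col in L:
        q=(proj(i,b2w(pose,P))-[c[0],c[1]]+.5)*s-.5
        cv2.polylines(im,[np.int32(np.round(q)).reshape(-1,1,2)],True,col,1)
    cv2.imwrite(name,im)
E
python3 - <<'E'
from h import *
from scipy.optimize import least_squares
M={"bed":[(0,0),[(.5654,-.026),(.5671,-.0281)]],"f":[(.085,0),[(.6479,-.0467),(.6512,-.0526),(.6478,-.0516)]],"s":[(.042,-.07),[(.5952,-.1076),(.5931,-.1036),(.5921,-.1075)]],"t":[(-.034,.024),[(.5396,.0018),(.5398,.003),(.5332,.004)]]}
def res(p): return np.concatenate([(b2w(p,[(*v[0],0)])[0,:2]-np.array(q)) for v in M.values() for q in v[1]])
s=least_squares(res,[.565,-.027,-.2]);p=s.x;print(p,np.abs(s.fun).max())
print("die",w2b(p,[(.6032,-.0253,.02),(.6026,-.0231,0.02),(.6056,-.0249,.02)]),"wedge",w2b(p,[(.5449,-.0313,.02),(.5493,-.0316,.02)]),"butt",w2b(p,[(.5704,.135,.034)]))
i,im=pickle.load(open("w2.pkl","rb")); overlay(i,im,p,.012,-.012,"pics/w2o.png",(215,140,445,290),3.4)
i,im=pickle.load(open("t2.pkl","rb")); overlay(i,im,p,.012,-.012,"pics/t2o.png",(250,150,385,275),4.5)
E
```

```text
[ 0.56655703 -0.02882056 -0.22959264] 0.005711160294855744
die [[0.03488021 0.01176742 0.02      ]
 [0.03379528 0.01377314 0.02      ]
 [0.0371262  0.01270311 0.02      ]] wedge [[-0.02052446 -0.0073431   0.02      ]
 [-0.01617165 -0.00663387  0.02      ]] butt [[-0.0335403   0.16039636  0.034     ]]
```

View pics/w2o.png

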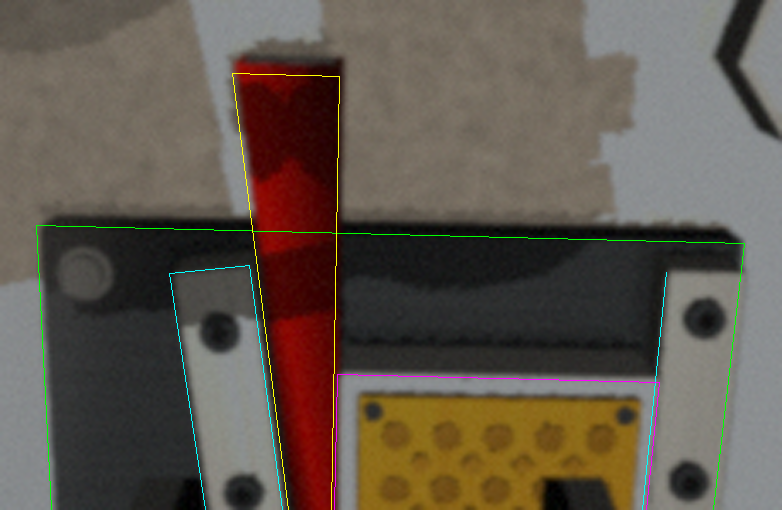

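View pics/t2o.png

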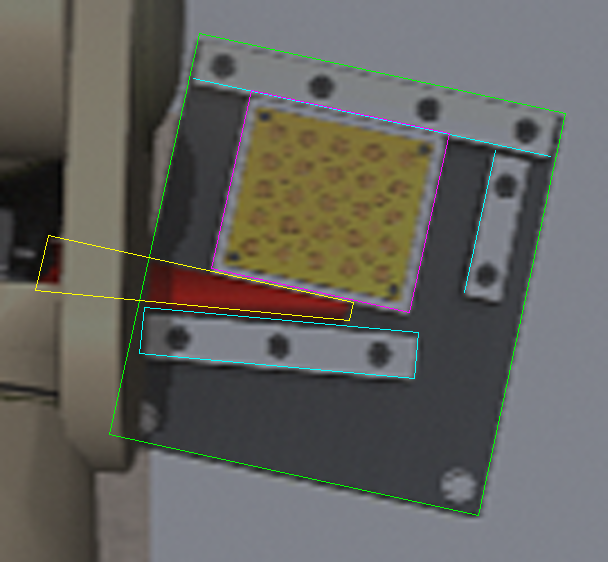

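Emit:
send_rows:
  motion: [0,0,-0.016,20,-12,-30,130,0,0,0,18,-12,-35,130,0,0,0,0,0,-48,130,0,0,0,0,0,-45,130,0,0,0,0,0,-30,130,0,0,0,0,0,-15,130,0,0,0,0,0,0,130]

```text
time_s: 4.2
tcp_pos: [0.624, 0.0676, 0.0282]
ee_rot: [-0.001, 0.78, 0.625, -0.001]
force: [0.7, -0.3, -0.2]
opening: 0.49
```

Run:
```python
from bench import bot, snapshot, camera_info, finder
from h import *
o=bot.get_obs();print(o["time_s"],o["tcp_pos"],o["ee_rot"],o["force"],w2b((.5666,-.0275,-.226),o["tcp_pos"]))
im=snapshot("wrist");i=camera_info("wrist")
cv2.imwrite("pics/w3.png",im[:,:,::-1])
cv2.imwrite("pics/s3.png",cv2.resize(snapshot("scene")[190:310,230:380,::-1],None,fx=5,fy=5,interpolation=3))
```

```text
4.2 [0.62400927 0.06762048 0.02818339] [-0.00094535  0.78046743  0.62519491 -0.00101369] [ 0.69241602 -0.33429644 -0.17902339] [[0.03463469 0.10556595 0.02818339]]
```

View pics/w3.png

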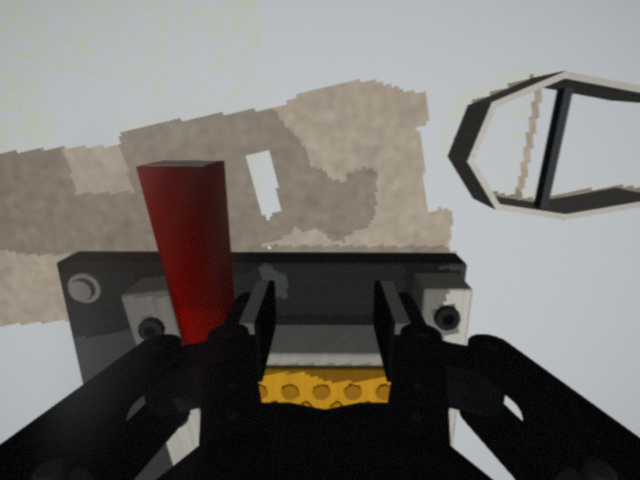

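View pics/s3.png

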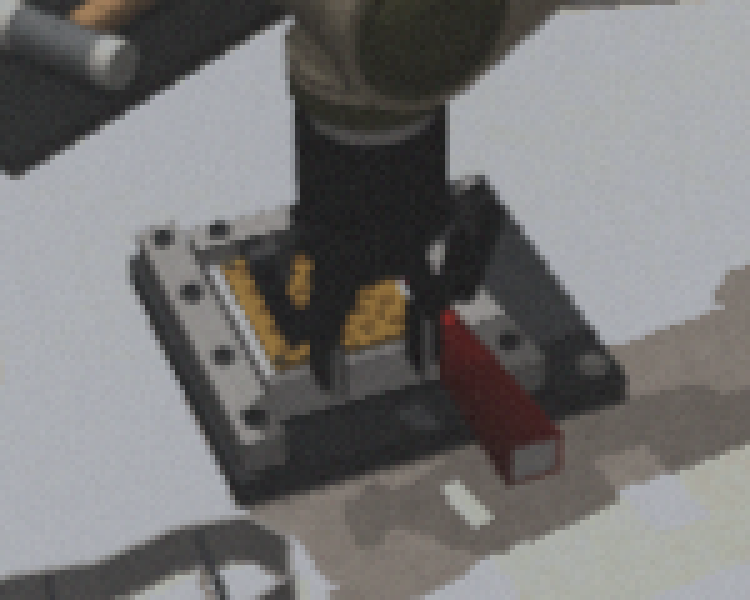

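Emit:
send_rows:
  motion: [0,0,0,-1.8,-7.8,-2,130,0,0,0,-1.8,-7.8,-2,130,0,0,0,-0.9,-3.9,0,130,0,0,0,-0.9,-3.9,0,130,0,0,0,-0.9,-3.9,0,130,0,0,0,-0.9,-3.9,0,130,0,0,0,-0.9,-3.9,0,130,0,0,0,-0.9,-3.9,0,130,0,0,0,-0.7,-2.9,0,130,0,0,0,-0.5,-1.9,0,130]

```text
time_s: 5.3
tcp_pos: [0.6145, 0.0235, 0.0255]
ee_rot: [-0.0, 0.78, 0.625, -0.0]
force: [0.4, 0.9, -0.7]
opening: 0.492
```

Run:
```python
from bench import bot, snapshot, camera_info, finder
from h import *
o=bot.get_obs();print(o["time_s"],o["tcp_pos"],o["force"],w2b((.5666,-.0275,-.226),o["tcp_pos"]))
im=snapshot("wrist");i=camera_info("wrist")
cv2.imwrite("pics/w4.png",im[:,:,::-1])
```

```text
5.3 [0.61452615 0.02349326 0.02550306] [ 0.41846387  0.88232419 -0.68961043] [[0.03528079 0.06043587 0.02550306]]
```

View pics/w4.png

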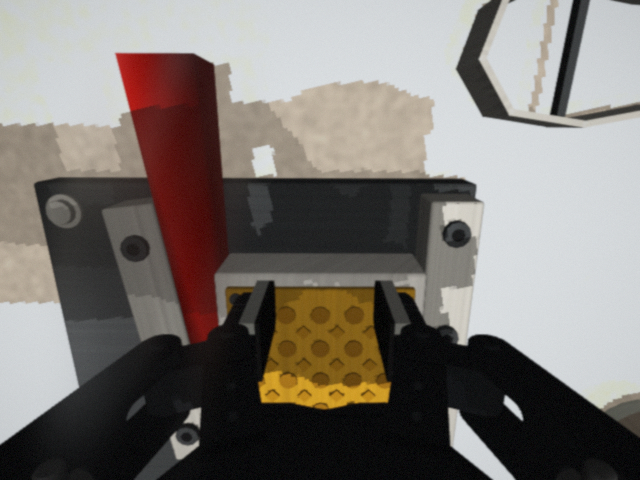

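Run:
```python
from bench import bot, snapshot, camera_info, finder
from h import *
o=bot.get_obs(); i=camera_info("wrist");p=(.5666,-.0275,-.226)
c=w2b(p,o["tcp_pos"])[0]
for z in (.0255,.035,.045,.055,.065):
  for dy in (-.011,0,.011):
    print(z,dy,proj(i,b2w(p,[(c[0]-.021,c[1]+dy,z)])).round())
print("plate corners",proj(i,b2w(p,box(-.115,.115,-.105,.105,.02))).round())
for dy in (.0125,0,-.015): print("die",dy,proj(i,b2w(p,box(-.015,.085,dy-.055,dy+.055,.05)))[2:].round(), proj(i,b2w(p,box(-.015,.085,dy-.055,dy+.055,.02)))[2:].round())
r=finder.mark_of("wrist","die"); print([(w2b(p,q["centre"]).round(4),q["confidence"]) for q in r])
print(-i["R"].T@i["t"])
s=snapshot("scene");cv2.imwrite("pics/s4.png",cv2.resize(s[190:310,230:380,::-1],None,fx=5,fy=5,interpolation=3))
```

```text
0.0255 -0.011 [[282. 285.]]
0.0255 0 [[282. 266.]]
0.0255 0.011 [[281. 246.]]
0.035 -0.011 [[280. 292.]]
0.035 0 [[280. 273.]]
0.035 0.011 [[279. 252.]]
0.045 -0.011 [[278. 302.]]
0.045 0 [[277. 281.]]
0.045 0.011 [[277. 259.]]
0.055 -0.011 [[275. 312.]]
0.055 0 [[275. 290.]]
0.055 0.011 [[274. 267.]]
0.065 -0.011 [[272. 323.]]
0.065 0 [[272. 300.]]
0.065 0.011 [[271. 276.]]
plate corners [[ 97. 490.]
 [438. 492.]
 [477. 181.]
 [ 28. 179.]]
die 0.0125 [[428. 272.]
 [212. 271.]] [[413. 250.]
 [228. 249.]]
die 0 [[426. 296.]
 [214. 295.]] [[411. 272.]
 [230. 271.]]
die -0.015 [[423. 325.]
 [217. 323.]] [[409. 296.]
 [232. 295.]]
[(array([[0.0362, 0.0106, 0.0195]]), 0.65)]
[0.63174048 0.09387808 0.20650707]
```

View pics/s4.png

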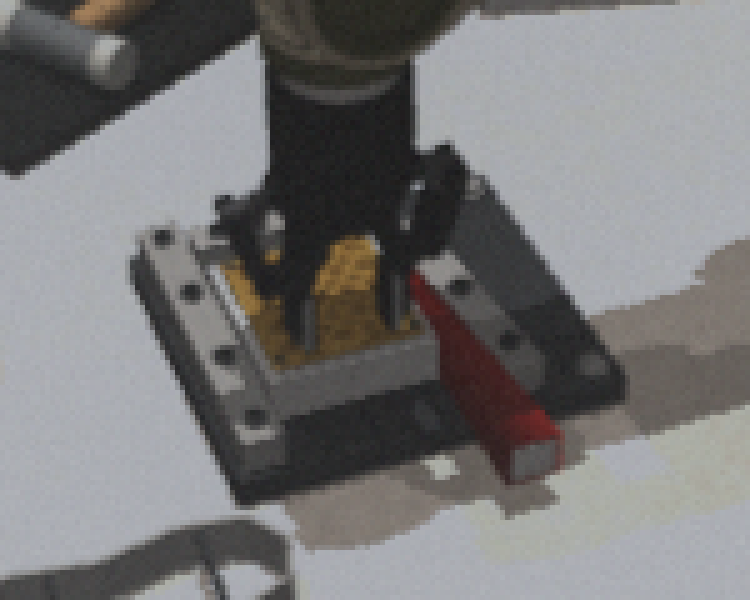

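Run:
```python
from bench import bot, snapshot, camera_info, finder
from h import *
o=bot.get_obs(); i=camera_info("scene");p=(.5666,-.0275,-.226)
print(o["tcp_pos"],o["time_s"])
c=w2b(p,o["tcp_pos"])[0]
for z in (.0255,.045,.055,.065,.075):
  for sx in (-.021,.021):
    print(z,sx,((proj(i,b2w(p,[(c[0]+sx,c[1],z)]))-[230,190])*5).round())
```

```text
[0.61456937 0.023724   0.02549695] 5.45
0.0255 -0.021 [[380. 377.]]
0.0255 0.021 [[309. 396.]]
0.045 -0.021 [[380. 351.]]
0.045 0.021 [[308. 369.]]
0.055 -0.021 [[380. 337.]]
0.055 0.021 [[307. 355.]]
0.065 -0.021 [[380. 323.]]
0.065 0.021 [[307. 341.]]
0.075 -0.021 [[379. 309.]]
0.075 0.021 [[306. 327.]]
```

Run:
```python
from bench import bot, snapshot, camera_info, finder
from h import *
i=camera_info("scene");w=camera_info("wrist");p=(.5666,-.0275,-.226)
P=lambda i:i["intrinsics"]@np.c_[i["R"],i["t"]]
for a,b in [((262,283),(393,325)),((275,283),(393,325)),((387,283),(305,348)),((262,283),(385,322)),((375,283),(300,350))]:
    b=np.array(b)/5+[230,190]
    X=cv2.triangulatePoints(P(w),P(i),np.array(a,float).reshape(2,1),b.reshape(2,1)); X=(X[:3]/X[3]).T
    print(X, w2b(p,X), proj(w,X),(proj(i,X)-[230,190])*5, b)
s=snapshot("scene");cv2.imwrite("pics/s5.png",cv2.resize(s[225:275,270:330,::-1],None,fx=12,fy=12,interpolation=0))
s=snapshot("wrist");cv2.imwrite("pics/w5.png",cv2.resize(s[230:430,190:450,::-1],None,fx=3,fy=3,interpolation=2))
```

```text
[[0.59334229 0.03980765 0.07093872]] [[0.01097988 0.07158849 0.07093872]] [[260.47500057 282.46706621]] [[392.27554374 325.02279578]] [308.6 255. ]
[[0.59691724 0.04192498 0.07425091]] [[0.01398947 0.07445306 0.07425091]] [[266.40970241 279.32813259]] [[388.92019963 324.79974697]] [308.6 255. ]
[[0.64284395 0.029213   0.07147148]] [[0.0615968  0.07235564 0.07147148]] [[385.93710552 281.97235935]] [[304.40617981 347.66645657]] [291.  259.6]
[[0.59663109 0.03988947 0.07474919]] [[0.01416671 0.07240519 0.07474919]] [[266.86899296 284.64391754]] [[387.24696598 321.90884793]] [307.  254.4]
[[0.64054534 0.02355799 0.0637343 ]] [[0.06062382 0.06632936 0.0637343 ]] [[379.94674011 287.39531241]] [[302.85201184 351.43636979]] [290. 260.]
```

View pics/s5.png

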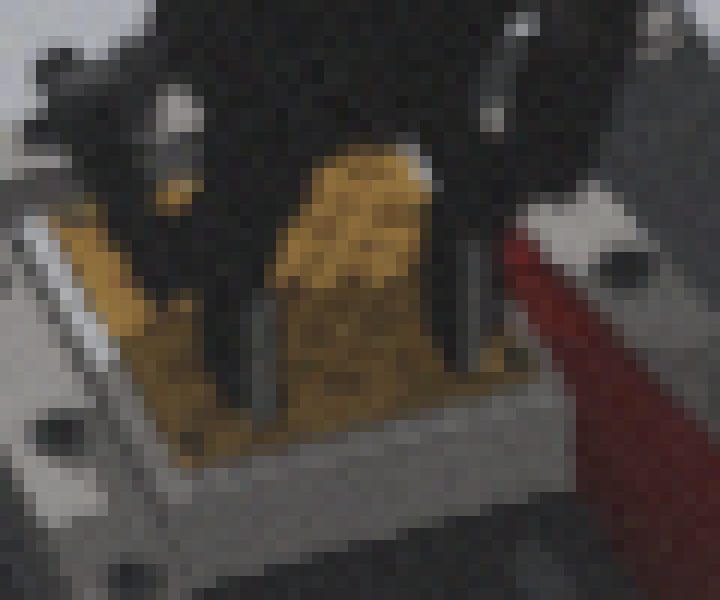

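View pics/w5.png

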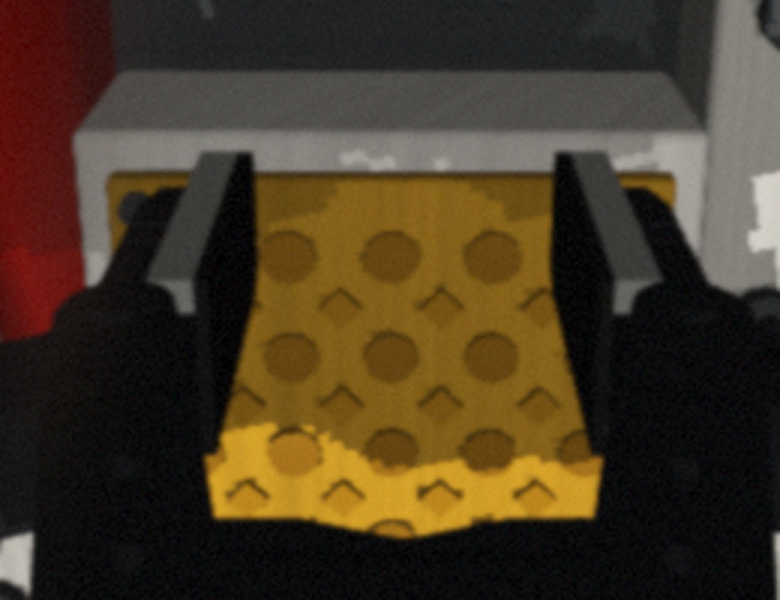

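Emit:
send_rows:
  motion: [0,0,0,0,0,25,130,0,0,0,9,39,5,255,0,0,0,9,39,0,255,0,0,0,0,0,0,255,0,0,0,0,0,0,255]

```text
time_s: 6.05
tcp_pos: [0.6324, 0.1025, 0.0552]
ee_rot: [-0.0, 0.78, 0.626, -0.0]
force: [-0.0, 0.1, -0.5]
opening: -0.003
```

Run:
```python
from bench import bot, snapshot, camera_info, finder
from h import *
o=bot.get_obs(); i=camera_info("scene");p=(.5666,-.0275,-.226);w=camera_info("wrist")
print(o["tcp_pos"],o["time_s"],o["opening"],w2b(p,o["tcp_pos"]))
print("tcp in scene",proj(i,o["tcp_pos"]),"wrist",proj(w,o["tcp_pos"]), proj(w,o["tcp_pos"]+[0,0,.03]))
s=snapshot("scene")
q=proj(i,o["tcp_pos"])[0]; 
s=s.copy(); s[int(q[1]),int(q[0])]=(255,0,0)
c=np.int32(q);cv2.imwrite("pics/s6.png",cv2.resize(s[c[1]-60:c[1]+40,c[0]-65:c[0]+65,::-1],None,fx=6,fy=6,interpolation=0))
s=snapshot("wrist").copy();q=proj(w,o["tcp_pos"])[0];cv2.circle(s,(int(q[0]),int(q[1])),2,(0,0,255));cv2.imwrite("pics/w6.png",s[:,:,::-1])
```

```text
[0.63240374 0.1024763  0.05523262] 6.05 -0.002785306409758195 [[0.03500516 0.14141644 0.05523262]]
tcp in scene [[309.52523485 277.82570355]] wrist [[321.23524595 265.92139806]] [[320.7480302  290.66182346]]
```

View pics/s6.png

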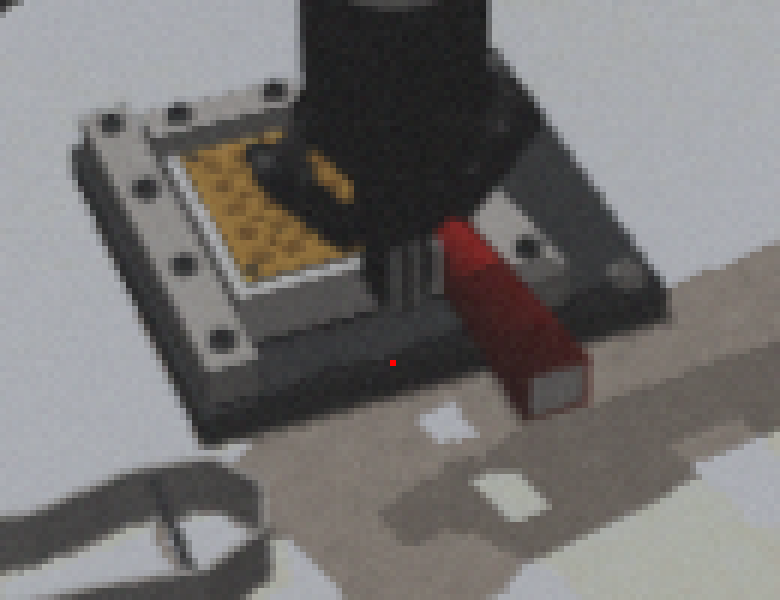

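View pics/w6.png

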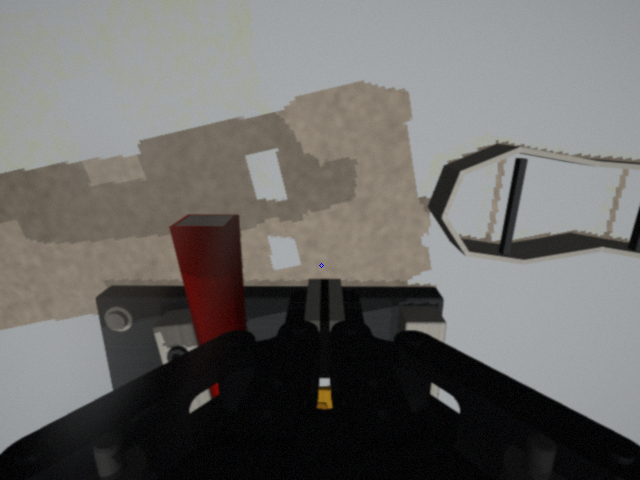

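Run:
```python
from bench import bot, snapshot, camera_info, finder
from h import *
i=camera_info("scene");w=camera_info("wrist");p=(.5666,-.0275,-.226)
P=lambda i:i["intrinsics"]@np.c_[i["R"],i["t"]]
for a,b in [((323,300),(311.2,267.5)),((323,280),(311.2,267.5)),((323,320),(311.2,266))]:
    X=cv2.triangulatePoints(P(w),P(i),np.array(a,float).reshape(2,1),np.array(b).reshape(2,1)); X=(X[:3]/X[3]).T
    print(X, w2b(p,X), proj(w,X)-a,proj(i,X)-b)
print(bot.get_obs()["tcp_pos"])
# where tcp axis projects in top
t=camera_info("top");s=snapshot("top");q=proj(t,bot.get_obs()["tcp_pos"])[0];print(q)
c=np.int32(q);cv2.imwrite("pics/t6.png",cv2.resize(s[c[1]-60:c[1]+60,c[0]-65:c[0]+65,::-1],None,fx=5,fy=5,interpolation=0))
```

```text
[[0.63055336 0.1034875  0.09212031]] [[0.03297524 0.14198729 0.09212031]] [[-7.80794278 -6.54512028]] [[-0.96245615 -0.39969828]]
[[0.63533745 0.113727   0.10088347]] [[0.0353432  0.15303843 0.10088347]] [[-2.46212462 -1.79830597]] [[-0.27658311 -0.0906441 ]]
[[0.62726151 0.0963104  0.09164927]] [[0.03137535 0.13425506 0.09164927]] [[-11.38936331 -11.08678532]] [[-1.46943372 -0.76468271]]
[0.63242289 0.10106454 0.05533127]
[271.17300457 182.20798627]
```

View pics/t6.png

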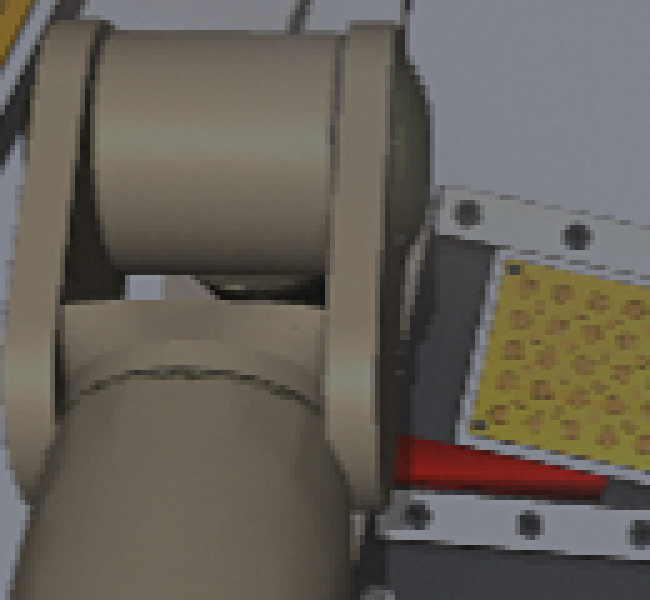

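Emit:
send_rows:
  motion: [0,0,0,0,0,-40,255,0,0,0,0,0,-30,255,0,0,0,0,0,0,255]

```text
time_s: 6.5
tcp_pos: [0.6298, 0.1008, -0.0185]
ee_rot: [-0.003, 0.781, 0.625, -0.003]
force: [-0.6, -0.1, 0.2]
opening: 0.003
```

Run:
```python
from bench import bot, snapshot, camera_info, finder
from h import *
s=snapshot("scene");cv2.imwrite("pics/s7.png",cv2.resize(s[217:317,244:374,::-1],None,fx=6,fy=6,interpolation=0))
print(proj(camera_info("scene"),bot.get_obs()["tcp_pos"]))
```

```text
[[309.64688473 296.80417792]]
```

View pics/s7.png

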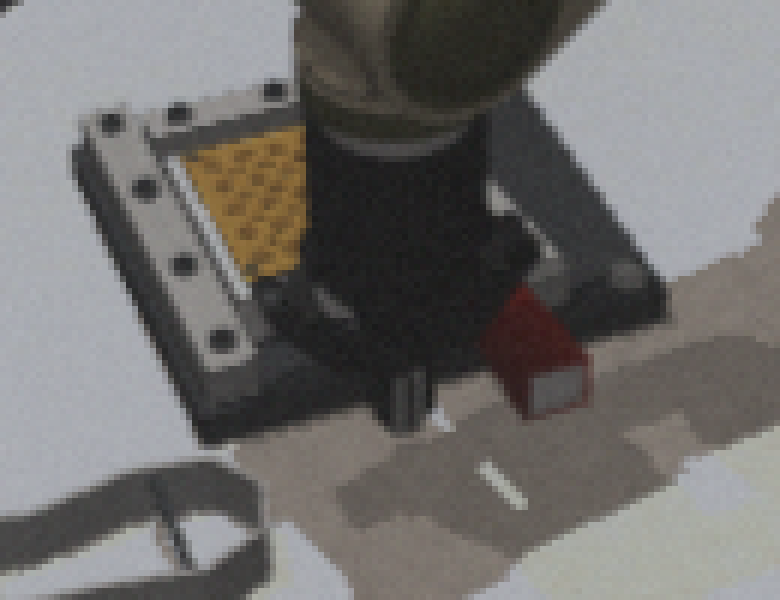

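Emit:
send_rows:
  motion: [0,0,0,15,-3,0,255,0,0,0,0,0,-8,255,0,0,0,0,0,-3,255,0,0,0,0,0,-2,255,0,0,0,0,0,0,255]

```text
time_s: 7.05
tcp_pos: [0.6471, 0.0989, -0.0275]
ee_rot: [-0.0, 0.78, 0.625, -0.0]
force: [-0.5, -0.0, -0.1]
opening: 0.002
```

Emit:
send_rows:
  motion: [0,0,0,0,0,-2,255,0,0,0,0,0,-2,255,0,0,0,0,0,0,255]

```text
time_s: 7.35
tcp_pos: [0.6474, 0.0988, -0.0318]
ee_rot: [-0.0, 0.78, 0.625, -0.0]
force: [-0.2, 0.4, 0.6]
opening: 0.002
```

Emit:
send_rows:
  motion: [0,0,0,0,0,-2,255,0,0,0,0,0,-1,255,0,0,0,0,0,0,255]

```text
time_s: 7.65
tcp_pos: [0.6475, 0.0988, -0.0347]
ee_rot: [-0.0, 0.78, 0.625, -0.0]
force: [-0.7, 0.6, 0.8]
opening: -0.003
```

Emit:
send_rows:
  motion: [0,0,0,0,0,-1.5,255,0,0,0,0,0,0,255]

```text
time_s: 7.85
tcp_pos: [0.6475, 0.0987, -0.0362]
ee_rot: [-0.0, 0.78, 0.625, -0.0]
force: [-0.0, 0.5, -0.3]
opening: 0.001
```

Emit:
send_rows:
  motion: [0,0,0,0,0,-1.5,255,0,0,0,0,0,0,255]

```text
time_s: 8.05
tcp_pos: [0.6475, 0.0988, -0.0377]
ee_rot: [-0.0, 0.78, 0.625, -0.0]
force: [0.7, 0.3, -0.9]
opening: -0.001
```

Emit:
send_rows:
  motion: [0,0,0,0,0,-1.5,255,0,0,0,0,0,0,255]

```text
time_s: 8.25
tcp_pos: [0.6478, 0.0988, -0.0387]
ee_rot: [0.0, 0.78, 0.625, 0.0]
force: [-0.3, -1.2, 3.9]
opening: 0.003
```

Emit:
send_rows:
  motion: [0,0,0,0,0,15,130,0,0,0,-6,1.5,15,130,0,0,0,-6.5,1.5,0,130,0,0,0,-4,-17.5,0,130,0,0,0,-4,-17.5,0,130,0,0,0,0,0,0,130]

```text
time_s: 8.85
tcp_pos: [0.6265, 0.0638, -0.0094]
ee_rot: [-0.0, 0.781, 0.624, -0.001]
force: [-0.8, -0.6, -0.5]
opening: 0.492
```

Emit:
send_rows:
  motion: [0,0,0,-0.9,-3.9,0,130,0,0,0,-0.9,-3.9,0,130,0,0,0,-0.9,-3.9,0,130,0,0,0,-0.9,-3.9,0,130,0,0,0,-0.9,-3.9,0,130,0,0,0,-0.9,-3.9,0,130,0,0,0,-0.9,-3.9,0,130,0,0,0,-0.9,-3.9,0,130,0,0,0,-0.9,-3.9,0,130,0,0,0,-0.9,-3.9,0,130]

```text
time_s: 9.85
tcp_pos: [0.618, 0.0277, -0.009]
ee_rot: [-0.0, 0.78, 0.625, 0.0]
force: [0.3, 2.2, 0.3]
opening: 0.486
```

Run:
```python
from bench import bot, snapshot, camera_info, finder
from h import *
o=bot.get_obs();p=(.5666,-.0275,-.226);print(o["time_s"],o["tcp_pos"],o["force"],w2b(p,o["tcp_pos"]))
im=snapshot("wrist");i=camera_info("wrist")
cv2.imwrite("pics/w8.png",im[:,:,::-1])
```

```text
9.85 [ 0.61800916  0.02765993 -0.00901463] [0.26712813 2.22079261 0.25605655] [[ 0.03774156  0.06527706 -0.00901463]]
```

View pics/w8.png

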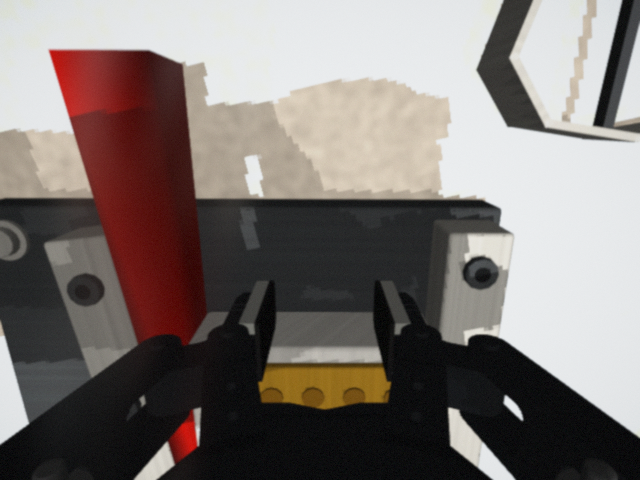

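Emit:
send_rows:
  motion: [0,0,0,-0.7,-2.9,0,130,0,0,0,-0.7,-2.9,0,130,0,0,0,-0.7,-2.9,0,130,0,0,0,-0.35,-1.5,0,130,0,0,0,-0.25,-1,0,130,0,0,0,0,0,0,130]

```text
time_s: 10.5
tcp_pos: [0.6153, 0.0163, -0.009]
ee_rot: [0.0, 0.78, 0.625, -0.0]
force: [-0.1, 0.8, 0.1]
opening: 0.492
```

Emit:
send_rows:
  motion: [0,0,0,-0.25,-1,0,130,0,0,0,-0.25,-1,0,130,0,0,0,0,0,0,130]

```text
time_s: 10.8
tcp_pos: [0.6149, 0.0145, -0.009]
ee_rot: [0.0, 0.78, 0.625, -0.0]
force: [0.4, 0.9, -0.0]
opening: 0.493
```

Emit:
send_rows:
  motion: [0,0,0,-0.25,-1,0,130,0,0,0,0,0,0,130]

```text
time_s: 11.0
tcp_pos: [0.6146, 0.0135, -0.009]
ee_rot: [0.0, 0.78, 0.625, -0.0]
force: [0.8, 1.7, -0.3]
opening: 0.487
```

Emit:
send_rows:
  motion: [0,0,0,-0.25,-1,0,130,0,0,0,0,0,0,130]

```text
time_s: 11.2
tcp_pos: [0.6144, 0.0125, -0.009]
ee_rot: [-0.0, 0.78, 0.625, 0.0]
force: [1.3, 2.0, 1.6]
opening: 0.493
```

Emit:
send_rows:
  motion: [0,0,0,-0.25,-1,0,130,0,0,0,0,0,0,130]

```text
time_s: 11.4
tcp_pos: [0.6145, 0.0125, -0.009]
ee_rot: [-0.0, 0.781, 0.625, 0.001]
force: [2.0, 6.4, -0.2]
opening: 0.492
```

Emit:
send_rows:
  motion: [0,0,0,2,8,0,130,0,0,0,2,8,10,130,0,0,0,0,0,45,130,0,0,0,0,0,50,130,0,0,-0.135,-10,-30,30,130,0,0,-0.135,-10,-45,10,100,0,0,-0.135,-10,-47,0,50,0,0,-0.135,-10,-47,0,0,0,0,-0.135,-10,-47,0,0,0,0,-0.135,-10,-47,0,0]

```text
time_s: 12.4
tcp_pos: [0.5577, -0.237, 0.137]
ee_rot: [0.0, 0.964, 0.265, 0.0]
force: [0.3, 0.1, 0.6]
opening: 1.002
```

Emit:
send_rows:
  motion: [0,0,-0.133,-10,-45,0,0,0,0,0,-10,-45,0,0,0,0,0,-5,-20,0,0,0,0,0,0,0,0,0]

```text
time_s: 12.8
tcp_pos: [0.5323, -0.3476, 0.1362]
ee_rot: [0.0, 0.98, 0.201, -0.0]
force: [1.3, -0.7, 0.4]
opening: 1.0
```

Run:
```python
from bench import bot, snapshot, camera_info, finder
from h import *
o=bot.get_obs();p=(.5666,-.0275,-.226);print(o["time_s"],o["tcp_pos"],o["ee_rot"],o["force"],o["joints"],o["opening"])
im=snapshot("wrist");i=camera_info("wrist");pickle.dump((i,im),open("w9.pkl","wb"))
cv2.imwrite("pics/w9.png",im[:,:,::-1])
im=snapshot("top")
for n in ("top","wrist"):
  for th in ["hammer","hammer_face_left","hammer_face_right","mat"]:
    r=finder.mark_of(n,th); print(n,th,[(np.round(q["centre"],4).tolist(),round(q["confidence"],2)) for q in r])
pickle.dump((camera_info("top"),im),open("t9.pkl","wb"))
overlay(camera_info("top"),im,p,-.015,-.007,"pics/t9.png",(250,150,385,275),4.5)
```

```text
12.8 [ 0.53234239 -0.34757787  0.13622054] [ 2.95629560e-04  9.79568274e-01  2.01111628e-01 -1.45874644e-04] [ 1.30483407 -0.67495201  0.38014228] [-7.62119798e-01  6.01373640e-01  1.21077531e+00 -5.93887973e-04
  1.32912405e+00  4.03833341e-01] 1.000030109091522
top hammer [([0.5634, -0.3376, 0.0248], 0.55)]
top hammer_face_left [([0.5979, -0.1059, 0.0299], 0.71), ([0.5615, -0.3361, 0.0233], 0.6)]
top hammer_face_right [([0.599, -0.4302, 0.0226], 0.86)]
top mat [([0.6464, -0.0491, 0.0328], 0.32)]
wrist hammer [([0.5261, -0.4092, 0.0064], 0.87)]
wrist hammer_face_left [([0.5658, -0.338, 0.0254], 0.98)]
wrist hammer_face_right [([0.5989, -0.4333, 0.0223], 0.91)]
wrist mat [([0.5393, -0.4045, -0.0039], 0.91)]
```

View pics/w9.png

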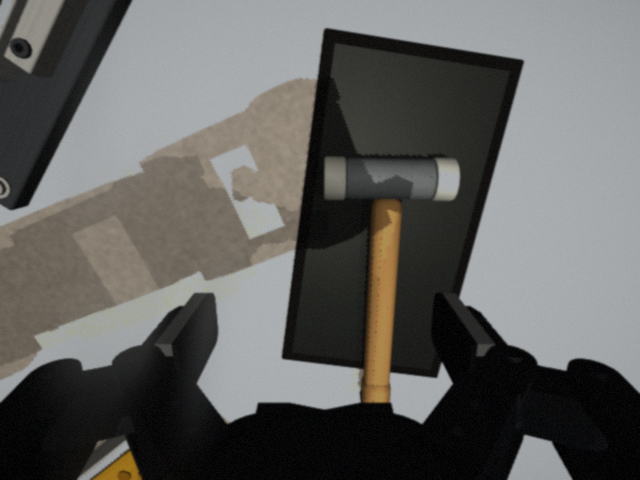

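View pics/t9.png

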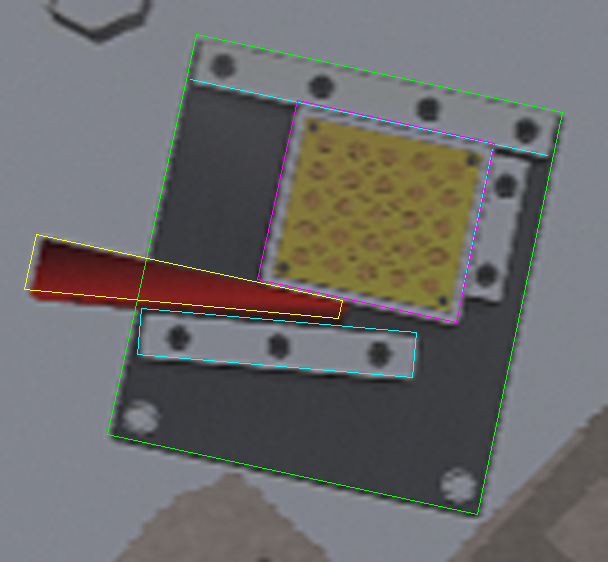

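Run:
```python
from h import *
from scipy.optimize import least_squares
i,im=pickle.load(open("w9.pkl","rb"))
hp=np.array([(.045,0,.0225),(-.05,0,.0225)])
# head top silhouettes: use face centres projected; handle top centreline z=.0345
def res(p):
    q=proj(i,b2w(p,[(.06,.052,.031),(.06,-.052,.031)]))
    r=list(q[:,0]-[324,460])+[ (q[0,1]+q[1,1])/2-179+0]
    for s,(u,v) in zip((.03,-.055),((386,215),(377,375))):
        # horizontal distance at given row
        A,B=proj(i,b2w(p,[(.04,0,.0345),(-.09,0,.0345)])); uu=A[0]+(v-A[1])*(B[0]-A[0])/(B[1]-A[1]); r.append(uu-u)
    return r
s=least_squares(res,[.526,-.408,.39]);print(s.x,s.fun)
p=s.x;d=im[:,:,::-1].copy()
for P in ([(-.12,.012,.0345),(.045,.012,.0345)],[(-.12,-.012,.0345),(.045,-.012,.0345)],[(.06,.052,.04),(.06,-.052,.04)],[(0,.02,.0345),(0,-.02,.0345)]):
    q=np.int32(proj(i,b2w(p,P)).round());cv2.line(d,tuple(q[0].tolist()),tuple(q[1].tolist()),(0,255,0),1)
cv2.imwrite("pics/w9o.png",cv2.resize(d[130:430,270:510],None,fx=2,fy=2))
```

```text
[ 0.52805626 -0.40380044  0.38280292] [ 0.59549724 -3.1095635  -0.38047842  2.88830873 -0.38823853]
```

View pics/w9o.png

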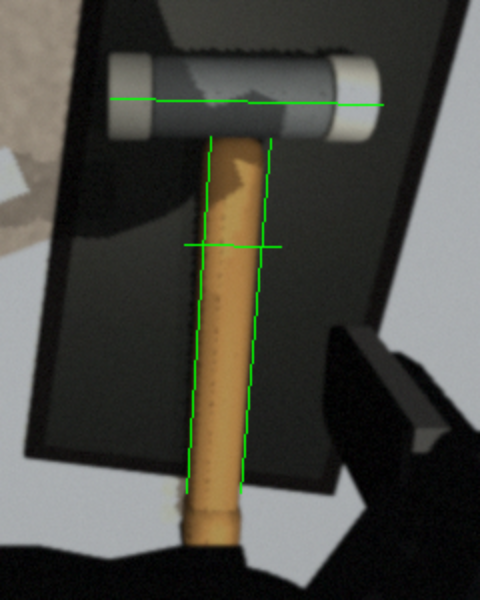

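Emit:
send_rows:
  motion: [0,0,-0.015,-2,-25,-40,0,0,0,0,-2,-20,-40,0,0,0,0,0,-8,-35,0,0,0,0,0,0,-15,0,0,0,0,0,0,0,0,0,0,0,0,0,0,0]

```text
time_s: 13.9
tcp_pos: [0.53, -0.3984, 0.0078]
ee_rot: [0.001, 0.981, 0.195, 0.001]
force: [0.2, 0.1, 0.8]
opening: 1.001
```

Emit:
send_rows:
  motion: [0,0,0,-3,-6.5,-10,0,0,0,0,0,0,-19,0,0,0,0,0,0,-10,0,0,0,0,0,0,0,0]

```text
time_s: 14.3
tcp_pos: [0.5256, -0.4045, -0.034]
ee_rot: [-0.001, 0.981, 0.195, -0.0]
force: [-0.4, -0.3, 1.0]
opening: 0.999
```

Run:
```python
from bench import bot, snapshot, camera_info, finder
from h import *
o=bot.get_obs();print(o["time_s"],o["tcp_pos"],o["ee_rot"],o["force"],o["opening"])
cv2.imwrite("pics/w10.png",snapshot("wrist")[:,:,::-1])
s=snapshot("scene");cv2.imwrite("pics/s10.png",cv2.resize(s[130:250,180:330,::-1],None,fx=5,fy=5,interpolation=2))
```

```text
14.3 [ 0.52562715 -0.40448555 -0.03396093] [-8.03882330e-04  9.80771327e-01  1.95158181e-01 -4.92006307e-04] [-0.36028984 -0.27197963  0.97968869] 0.9990205256549078
```

View pics/w10.png

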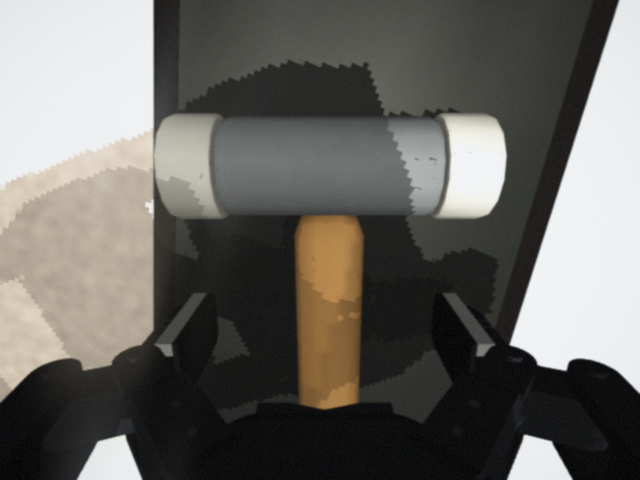

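View pics/s10.png

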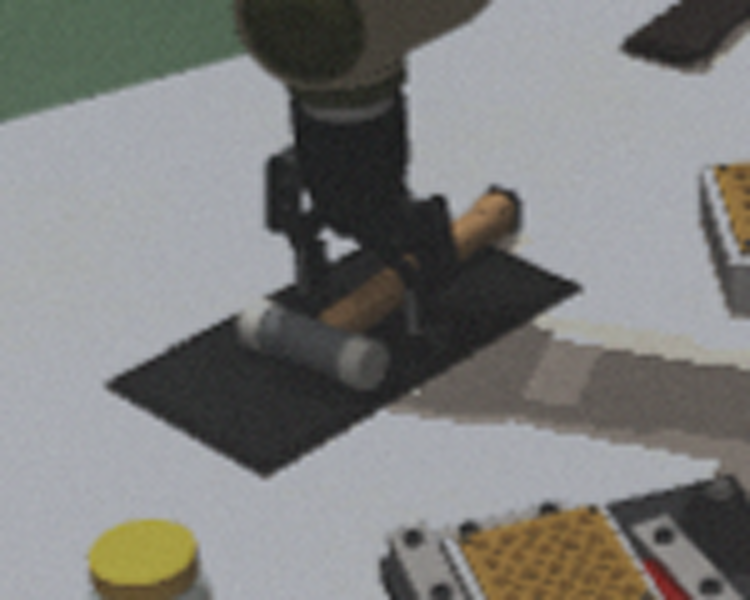

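Emit:
send_rows:
  motion: [0,0,0,0,0,2,0,0,0,0,0,0,0,255,0,0,0,0,0,0,255,0,0,0,0,0,0,255,0,0,0,0,0,0,255,0,0,0,0,0,0,255,0,0,0,0,0,0,255]
  newtons: 110

```text
time_s: 15.1
tcp_pos: [0.5263, -0.4051, -0.0305]
ee_rot: [0.0, 0.981, 0.195, 0.0]
force: [-0.6, 0.3, 3.8]
opening: 0.258
```

Emit:
send_rows:
  motion: [0,0,0,0,0,15,255,0,0,0,0,0,30,255,0,0,0,0,0,40,255,0,0,0,0,0,35,255,0,0,-0.06,0,15,10,255,0,0,-0.07,0,30,0,255,0,0,-0.07,0,40,0,255,0,0,-0.07,0,45,0,255,0,0,-0.07,0,45,0,255,0,0,-0.07,0,45,0,255]

```text
time_s: 16.1
tcp_pos: [0.5255, -0.183, 0.0993]
ee_rot: [-0.0, 1.0, -0.01, -0.0]
force: [1.6, 0.3, -4.0]
opening: 0.261
```

Emit:
send_rows:
  motion: [0,0,-0.07,0,45,0,255,0,0,-0.07,0,45,0,255,0,0,-0.066,0,45,0,255,0,0,0,0,45,0,255,0,0,0,0,45,0,255,0,0,0,0,45,0,255,0,0,0,0,45,0,255,0,0,0,0,40,0,255,0,0,0,0,30,0,255,0,0,0,0,15,0,255]

```text
time_s: 17.1
tcp_pos: [0.5254, 0.2173, 0.0992]
ee_rot: [-0.0, 0.994, -0.11, -0.0]
force: [0.9, -0.5, -4.4]
opening: 0.257
```

Emit:
send_rows:
  motion: [0,0,0,0,0,0,255,0,0,0,0,0,0,255]

```text
time_s: 17.3
tcp_pos: [0.526, 0.2142, 0.099]
ee_rot: [0.0, 0.994, -0.111, -0.0]
force: [-0.1, -0.1, -4.0]
opening: 0.264
```

Run:
```python
from bench import bot, snapshot, camera_info, finder
from h import *
o=bot.get_obs();p=(.5666,-.0275,-.226);print(o["time_s"],o["tcp_pos"],w2b(p,o["tcp_pos"]),o["ee_rot"],o["force"],o["opening"],o["joints"])
im=snapshot("wrist");i=camera_info("wrist");pickle.dump((i,im),open("w11.pkl","wb"))
cv2.imwrite("pics/w11.png",im[:,:,::-1])
for th in ["hammer_face_left","hammer_face_right","wedge_butt"]:
    r=finder.mark_of("wrist",th); print(th,[(np.round(q["centre"],4).tolist(),w2b(p,q["centre"]).round(4),round(q["confidence"],2)) for q in r])
s=snapshot("scene");cv2.imwrite("pics/s11.png",s[:,:,::-1])
for th in ["hammer_face_left","hammer_face_right","wedge_butt"]:
    r=finder.mark_of("scene",th); print(th,[(np.round(q["centre"],4).tolist(),w2b(p,q["centre"]).round(4),round(q["confidence"],2)) for q in r])
```

```text
17.3 [0.5260444  0.21424463 0.09896709] [[-0.09369468  0.22650945  0.09896709]] [ 3.05051701e-04  9.93769632e-01 -1.11453048e-01 -2.06502373e-04] [-0.11899599 -0.10348182 -3.99171363] 0.2635509714458376 [ 1.80795962e-01  4.92598008e-01  1.49030842e+00 -5.07483663e-04
  1.15925765e+00  1.97516562e+00]
hammer_face_left [([0.5976, 0.2505, 0.1529], array([[-0.0321,  0.2779,  0.1529]]), 0.89), ([0.5698, 0.1519, 0.1506], array([[-0.0371,  0.1756,  0.1506]]), 0.35)]
hammer_face_right [([0.573, 0.1493, 0.1487], array([[-0.0334,  0.1737,  0.1487]]), 0.83)]
wedge_butt []
hammer_face_left [([0.5937, 0.2529, 0.1504], array([[-0.0364,  0.2793,  0.1504]]), 0.93)]
hammer_face_right [([0.5724, 0.1488, 0.1547], array([[-0.0339,  0.1731,  0.1547]]), 0.74)]
wedge_butt [([0.5699, 0.1351, 0.0355], array([[-0.0332,  0.1592,  0.0355]]), 0.81)]
```

View pics/w11.png

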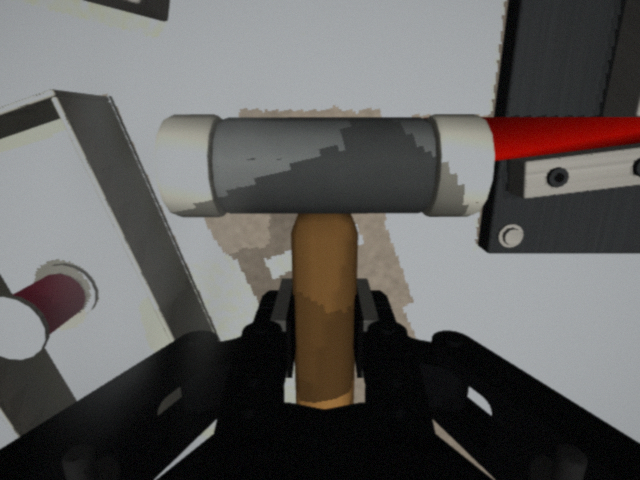

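View pics/s11.png

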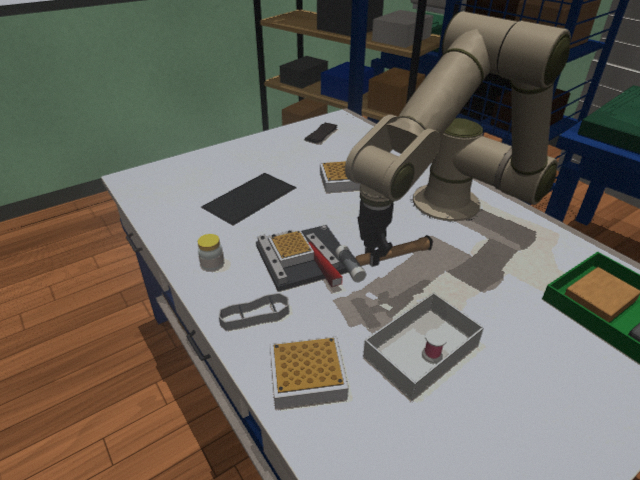

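Emit:
send_rows:
  motion: [0,0,0,3.4,14.6,-10,255,0,0,0,0,0,-40,255,0,0,0,0,0,-40,255,0,0,0,0,0,-25,255,0,0,0,0,0,0,255,0,0,0,0,0,0,255]

```text
time_s: 18.3
tcp_pos: [0.5299, 0.2302, -0.0156]
ee_rot: [-0.0, 0.994, -0.111, 0.0]
force: [0.8, 0.0, -3.4]
opening: 0.26
```

Run:
```python
from bench import bot, snapshot, camera_info, finder
from h import *
o=bot.get_obs();p=(.5666,-.0275,-.226);print(o["time_s"],o["tcp_pos"],w2b(p,o["tcp_pos"]),o["force"],o["opening"])
im=snapshot("wrist");cv2.imwrite("pics/w12.png",im[:,:,::-1])
for c in ("wrist","scene"):
  if c=="scene": snapshot("scene")
  for th in ["hammer_face_right","wedge_butt"]:
    r=finder.mark_of(c,th); print(th,[(np.round(q["centre"],4).tolist(),w2b(p,q["centre"]).round(4),round(q["confidence"],2)) for q in r])
```

```text
18.3 [ 0.52992264  0.23021465 -0.01559388] [[-0.09349364  0.24294239 -0.01559388]] [ 0.7887047   0.01511617 -3.42940759] 0.26003594946104114
hammer_face_right [([0.5712, 0.1666, 0.0337], array([[-0.039 ,  0.1902,  0.0337]]), 0.85)]
wedge_butt [([0.5718, 0.137, 0.0335], array([[-0.0318,  0.1615,  0.0335]]), 0.67)]
hammer_face_right [([0.5742, 0.1671, 0.0447], array([[-0.0362,  0.1914,  0.0447]]), 0.9)]
wedge_butt [([0.5701, 0.1359, 0.0339], array([[-0.0332,  0.16  ,  0.0339]]), 0.95)]
```

View pics/w12.png

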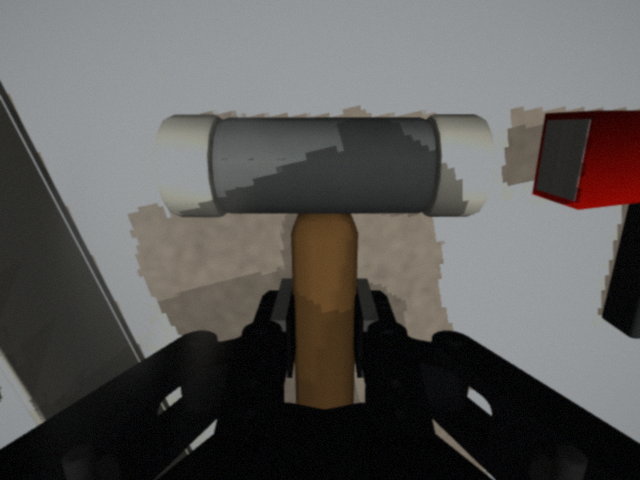

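Emit:
send_rows:
  motion: [0,0,0,-1,-13,0,255,0,0,0,-3,-13.6,0,255,0,0,0,-3,-12.7,0,255,0,0,0,3,13,0,255,0,0,0,3,13,0,255,0,0,0,0,0,0,255,0,0,0,0,0,0,255]

```text
time_s: 19.3
tcp_pos: [0.5284, 0.2168, -0.0161]
ee_rot: [0.0, 0.994, -0.111, -0.0]
force: [0.3, -0.7, -4.5]
opening: 0.259
```

```bash
cat > look.py <<'E'
from bench import bot, snapshot, camera_info, finder
from h import *
import sys
o=bot.get_obs();p=(.5666,-.0275,-.226);print(o["time_s"],o["tcp_pos"],w2b(p,o["tcp_pos"]),o["force"],o["opening"])
im=snapshot("wrist");cv2.imwrite(f"pics/w{sys.argv[1]}.png",im[:,:,::-1])
for c in ("wrist","scene"):
  if c=="scene": s=snapshot("scene");cv2.imwrite(f"pics/s{sys.argv[1]}.png",cv2.resize(s[200:320,230:390,::-1],None,fx=5,fy=5,interpolation=2))
  for th in ["hammer_face_right","wedge_butt"]:
    r=finder.mark_of(c,th); print(th,[(np.round(q["centre"],4).tolist(),w2b(p,q["centre"]).round(4),round(q["confidence"],2)) for q in r])
E
python3 look.py 13
```

```text
19.3 [ 0.52842327  0.21683439 -0.01612685] [[-0.09195662  0.22956641 -0.01612685]] [ 0.34090262 -0.71580919 -4.53534829] 0.25885815084821745
hammer_face_right [([0.5721, 0.1548, 0.0363], array([[-0.0355,  0.1789,  0.0363]]), 0.66)]
wedge_butt [([0.5659, 0.1198, 0.0352], array([[-0.0337,  0.1434,  0.0352]]), 0.94)]
hammer_face_right [([0.5753, 0.151, 0.0405], array([[-0.0315,  0.1759,  0.0405]]), 0.63), ([0.526, 0.4075, 0.0029], array([[-0.137 ,  0.4148,  0.0029]]), 0.51)]
wedge_butt [([0.5642, 0.1224, 0.0334], array([[-0.0359,  0.1456,  0.0334]]), 0.57)]
```

View pics/w13.png

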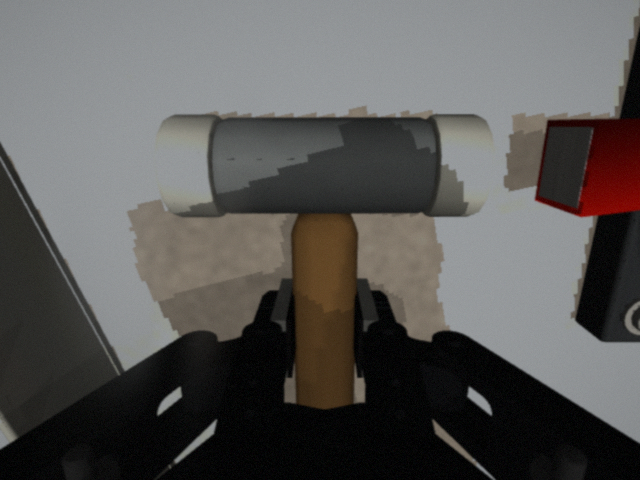

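View pics/s13.png

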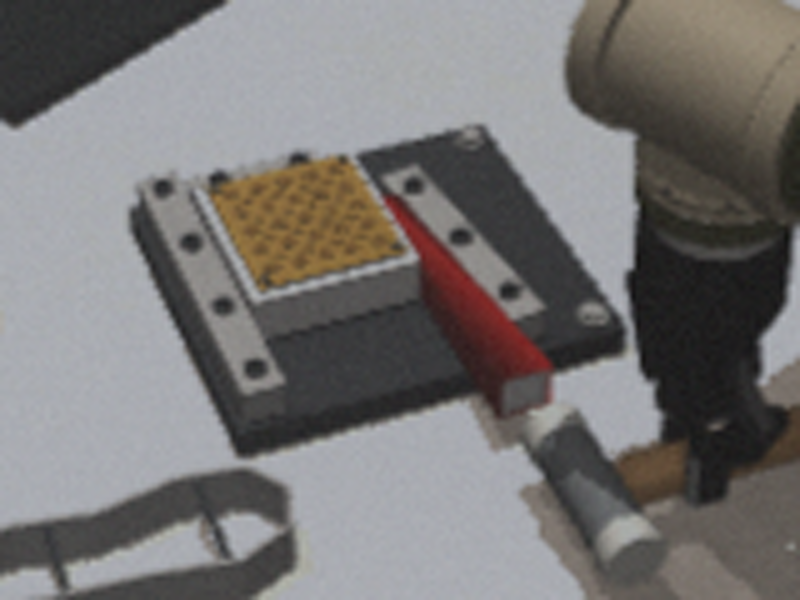

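Emit:
send_rows:
  motion: [0,0,0,-3.4,-14.6,0,255,0,0,0,-3.4,-14.6,0,255,0,0,0,-3,-13,0,255,0,0,0,3,13,0,255,0,0,0,3,13,0,255,0,0,0,0,0,0,255,0,0,0,0,0,0,255]

```text
time_s: 20.3
tcp_pos: [0.5246, 0.2006, -0.0161]
ee_rot: [0.0, 0.994, -0.111, -0.0]
force: [0.5, -0.8, -5.5]
opening: 0.26
```

```bash
python3 look.py 14
```

```text
20.3 [ 0.52462268  0.20064569 -0.01613002] [[-0.09203299  0.21293774 -0.01613002]] [ 0.4994097  -0.76415292 -5.49351813] 0.259669678398402
hammer_face_right [([0.5669, 0.1387, 0.0377], array([[-0.0369,  0.162 ,  0.0377]]), 0.63)]
wedge_butt [([0.5657, 0.1055, 0.0335], array([[-0.0307,  0.1294,  0.0335]]), 0.65)]
hammer_face_right [([0.5713, 0.1363, 0.0389], array([[-0.0321,  0.1607,  0.0389]]), 0.92), ([0.5687, -0.0338, 0.0007], array([[ 0.0035, -0.0057,  0.0007]]), 0.63)]
wedge_butt [([0.5639, 0.1041, 0.0354], array([[-0.0321,  0.1276,  0.0354]]), 0.85)]
```

Emit:
send_rows:
  motion: [0,0,0,-3.4,-14.6,0,255,0,0,0,-3.4,-14.6,0,255,0,0,0,-3.2,-13.6,0,255,0,0,0,3,13,0,255,0,0,0,3,13,0,255,0,0,0,0,0,0,255]

```text
time_s: 21.2
tcp_pos: [0.5211, 0.1843, -0.0159]
ee_rot: [-0.0, 0.994, -0.111, 0.0]
force: [-0.6, 0.0, -3.1]
opening: 0.256
```

```bash
python3 look.py 15
```

```text
21.2 [ 0.52108018  0.18429139 -0.01589323] [[-0.09182071  0.19620552 -0.01589323]] [-0.57387359  0.00312474 -3.09336413] 0.2562648530820842
hammer_face_right [([0.5646, 0.1212, 0.0373], array([[-0.0353,  0.1445,  0.0373]]), 0.92)]
wedge_butt [([0.5632, 0.0916, 0.0348], array([[-0.03  ,  0.1153,  0.0348]]), 0.97)]
hammer_face_right [([0.5666, 0.1175, 0.0392], array([[-0.0325,  0.1413,  0.0392]]), 0.7), ([0.5215, 0.1842, 0.018], array([[-0.0914,  0.1962,  0.018 ]]), 0.65)]
wedge_butt [([0.5648, 0.0936, 0.0348], array([[-0.0289,  0.1176,  0.0348]]), 0.83), ([0.5404, -0.0753, 0.02], array([[-0.0148, -0.0525,  0.02  ]]), 0.67)]
```

View pics/w15.png

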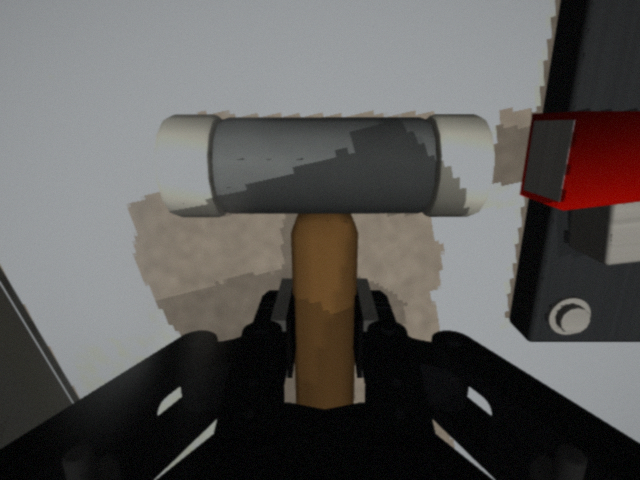

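Emit:
send_rows:
  motion: [0,0,0,-3.6,-15.6,0,255,0,0,0,-3.4,-14.6,0,255]

```text
time_s: 21.7
tcp_pos: [0.5126, 0.1555, -0.016]
ee_rot: [-0.003, 0.994, -0.111, -0.001]
force: [-5.4, 69.4, -3.0]
opening: 0.258
```

Emit:
send_rows:
  motion: [0,0,0,3,13,0,255,0,0,0,3,13,0,255,0,0,0,0,0,0,255]

```text
time_s: 22.0
tcp_pos: [0.52, 0.1797, -0.0159]
ee_rot: [-0.0, 0.994, -0.111, 0.0]
force: [0.1, -0.6, -4.0]
opening: 0.258
```

```bash
python3 look.py 16
```

```text
22.0 [ 0.51998782  0.17967643 -0.01591681] [[-0.09185117  0.19146314 -0.01591681]] [ 0.14084569 -0.63364311 -4.04083999] 0.25843006265461677
hammer_face_right []
wedge_butt [([0.5634, 0.0949, 0.0348], array([[-0.0305,  0.1186,  0.0348]]), 0.9)]
hammer_face_right [([0.5687, 0.1157, 0.038], array([[-0.03 ,  0.14 ,  0.038]]), 0.79), ([0.5649, -0.0299, -0.001], array([[-0.0011, -0.0027, -0.001 ]]), 0.71)]
wedge_butt [([0.5616, 0.0935, 0.0343], array([[-0.032 ,  0.1168,  0.0343]]), 0.92)]
```

Emit:
send_rows:
  motion: [0,0,0,-2.9,-12.7,0,255,0,0,0,-2.9,-12.7,0,255]

```text
time_s: 22.5
tcp_pos: [0.5131, 0.1548, -0.0161]
ee_rot: [-0.002, 0.994, -0.111, -0.001]
force: [-4.4, 74.6, -0.4]
opening: 0.26
```

Emit:
send_rows:
  motion: [0,0,0,3,13,0,255,0,0,0,4,17,0,255,0,0,0,0,0,0,255,0,0,0,0,0,0,255]

```text
time_s: 22.9
tcp_pos: [0.5206, 0.1829, -0.0161]
ee_rot: [0.0, 0.994, -0.111, -0.0]
force: [-0.8, 0.4, -4.0]
opening: 0.26
```

```bash
python3 look.py 17
python3 - <<'E'
from bench import *
from h import *
p=(.5666,-.0275,-.226)
i=camera_info("top");im=snapshot("top");overlay(i,im,p,-.015,-.050,"pics/t17.png",(250,150,385,275),4.5,dx=.035)
E
```

```text
22.9 [ 0.52063997  0.18293989 -0.01613665] [[-0.09194688  0.19478974 -0.01613665]] [-0.78436004  0.37556963 -3.98325397] 0.2597896538628072
hammer_face_right []
wedge_butt [([0.5612, 0.0933, 0.0347], array([[-0.0323,  0.1165,  0.0347]]), 0.94), ([0.5687, 0.1197, 0.0346], array([[-0.0309,  0.1439,  0.0346]]), 0.28)]
hammer_face_right [([0.5684, 0.1195, 0.0403], array([[-0.0312,  0.1437,  0.0403]]), 0.7)]
wedge_butt [([0.5638, 0.0923, 0.034], array([[-0.0296,  0.1161,  0.034 ]]), 0.84)]
```

View pics/t17.png

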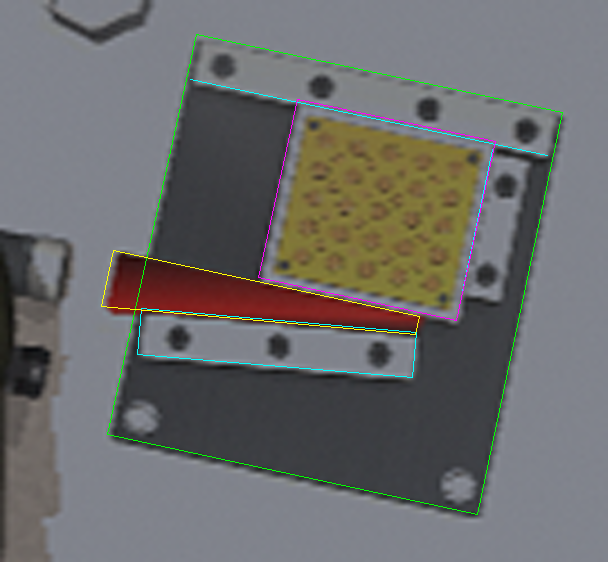

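View pics/w17.png

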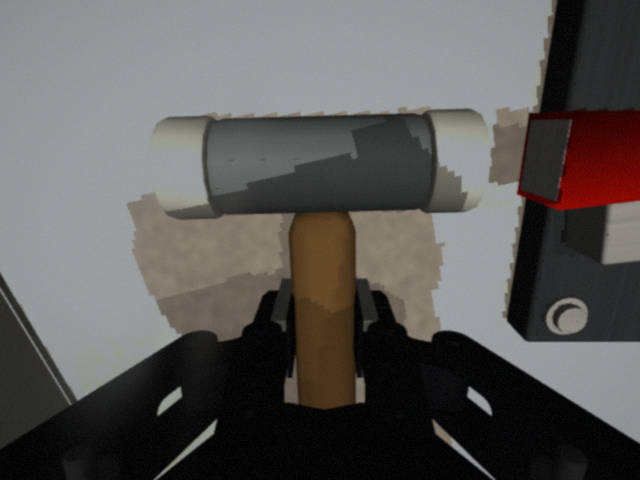

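Emit:
send_rows:
  motion: [0,0,0,-3.3,-14.4,0,255,0,0,0,-3.3,-14.4,0,255]

```text
time_s: 23.45
tcp_pos: [0.5136, 0.1551, -0.0161]
ee_rot: [-0.001, 0.994, -0.111, -0.0]
force: [-7.8, 66.2, -1.3]
opening: 0.257
```

Emit:
send_rows:
  motion: [0,0,0,3,13,0,255,0,0,0,4,17,0,255,0,0,0,0,0,0,255,0,0,0,0,0,0,255]

```text
time_s: 23.85
tcp_pos: [0.5211, 0.1843, -0.0161]
ee_rot: [0.0, 0.994, -0.111, -0.0]
force: [0.6, -0.7, -4.2]
opening: 0.259
```

```bash
python3 look.py 18
```

```text
23.85 [ 0.521114    0.18428005 -0.01610627] [[-0.09178521  0.19620204 -0.01610627]] [ 0.62527008 -0.72371466 -4.20230033] 0.2592311819398683
hammer_face_right [([0.5681, 0.1218, 0.0361], array([[-0.032 ,  0.1458,  0.0361]]), 0.64)]
wedge_butt [([0.5641, 0.0932, 0.0344], array([[-0.0295,  0.1171,  0.0344]]), 0.76)]
hammer_face_right [([0.5696, 0.1203, 0.0389], array([[-0.0302,  0.1447,  0.0389]]), 0.75)]
wedge_butt [([0.7915, 0.0883, -0.0009], array([[ 0.1932,  0.1633, -0.0009]]), 0.64), ([0.565, 0.0942, 0.0352], array([[-0.0288,  0.1182,  0.0352]]), 0.58)]
```

View pics/w18.png

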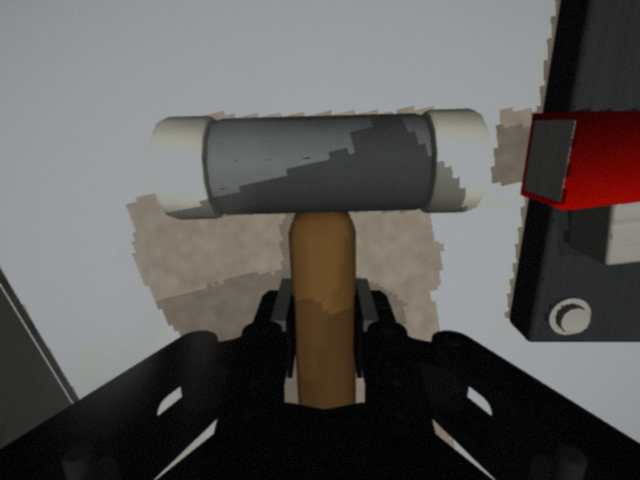

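View pics/s18.png

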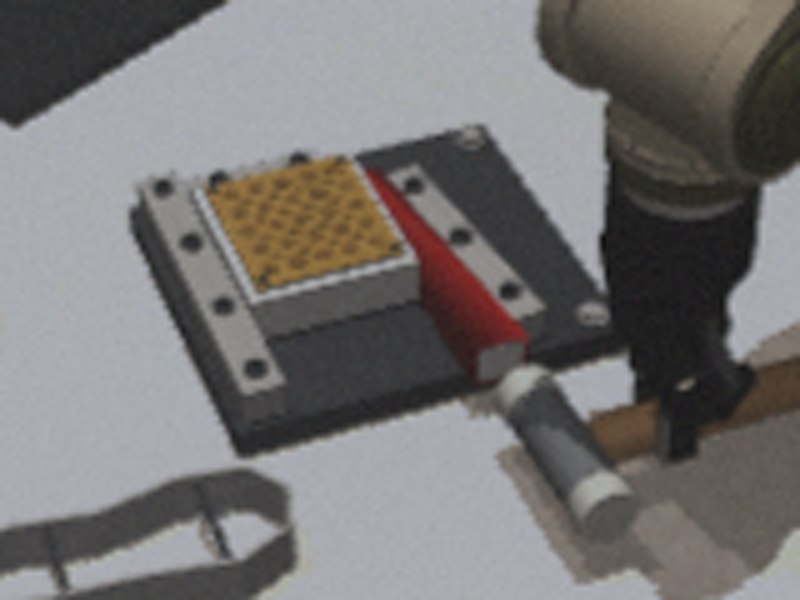

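Emit:
send_rows:
  motion: [0,0,0,2,8,10,255,0,0,0,0,0,30,255,0,0,0,0,0,40,255,0,0,0,0,0,35,255,0,0,0.05,0,-15,5,255,0,0,0.07,0,-30,0,255,0,0,0.07,0,-40,0,255,0,0,0.07,0,-45,0,255,0,0,0.07,0,-45,0,255,0,0,0.07,0,-45,0,255]

```text
time_s: 25.15
tcp_pos: [0.5234, -0.0284, 0.105]
ee_rot: [0.0, 0.996, 0.09, 0.001]
force: [0.8, 0.1, -4.0]
opening: 0.262
```

Emit:
send_rows:
  motion: [0,0,0.07,0,-45,0,255,0,0,0.07,0,-45,0,255,0,0,0.076,0,-45,0,255,0,0,0,0,-45,0,255,0,0,0,0,-45,0,255,0,0,0,0,-45,0,255,0,0,0,0,-45,0,255,0,0,0,0,-35,0,255,0,0,0,0,-20,0,255,0,0,0,0,0,0,255]

```text
time_s: 26.15
tcp_pos: [0.523, -0.3993, 0.1042]
ee_rot: [0.0, 0.981, 0.194, 0.0]
force: [-0.1, 0.3, -3.9]
opening: 0.259
```

Run:
```python
from bench import *
from h import *
o=bot.get_obs();print(o["time_s"],o["tcp_pos"],o["ee_rot"],o["force"],o["opening"])
im=snapshot("wrist");cv2.imwrite("pics/w19.png",im[:,:,::-1])
for th in ["hammer_face_left","hammer_face_right","mat","hammer"]:
    r=finder.mark_of("wrist",th); print(th,[(np.round(q["centre"],4).tolist(),round(q["confidence"],2)) for q in r])
```

```text
26.15 [ 0.52299328 -0.39927777  0.10417151] [3.94007182e-04 9.81028577e-01 1.93862762e-01 6.95319471e-05] [-0.11828993  0.34117563 -3.92571771] 0.2587948399007049
hammer_face_left [([0.5552, -0.3292, 0.158], 0.64)]
hammer_face_right [([0.5995, -0.4226, 0.1584], 0.59)]
mat [([0.5383, -0.4013, 0.0001], 0.57), ([0.5225, -0.4006, 0.1374], 0.3)]
hammer [([0.5238, -0.4029, 0.1385], 0.63), ([0.5402, -0.4026, -0.003], 0.49)]
```

View pics/w19.png

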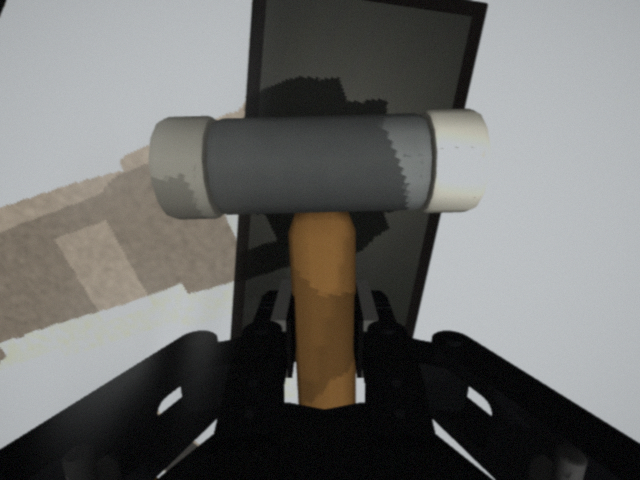

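Emit:
send_rows:
  motion: [0,0,0,4,-3,-30,255,0,0,0,4,-3,-40,255,0,0,0,0,0,-35,255,0,0,0,0,0,-15,255,0,0,0,0,0,-6,255,0,0,0,0,0,0,255,0,0,0,0,0,0,255]

```text
time_s: 27.1
tcp_pos: [0.5322, -0.4038, -0.0199]
ee_rot: [0.001, 0.981, 0.195, 0.001]
force: [-0.1, 0.1, -3.9]
opening: 0.253
```

Emit:
send_rows:
  motion: [0,0,0,0,0,-3,255,0,0,0,0,0,-2,255,0,0,0,0,0,0,255]

```text
time_s: 27.4
tcp_pos: [0.5313, -0.403, -0.0269]
ee_rot: [-0.0, 0.981, 0.195, -0.0]
force: [0.0, -0.2, -4.7]
opening: 0.254
```

Emit:
send_rows:
  motion: [0,0,0,0,0,-1.5,255,0,0,0,0,0,-1,255,0,0,0,0,0,0,255]

```text
time_s: 27.7
tcp_pos: [0.5314, -0.4031, -0.0295]
ee_rot: [0.0, 0.981, 0.195, -0.0]
force: [0.2, -0.1, -3.4]
opening: 0.257
```

Emit:
send_rows:
  motion: [0,0,0,0,0,-1,255,0,0,0,0,0,0,255]

```text
time_s: 27.9
tcp_pos: [0.5315, -0.4031, -0.0302]
ee_rot: [0.0, 0.981, 0.195, 0.0]
force: [1.2, 0.6, -1.9]
opening: 0.259
```

Emit:
send_rows:
  motion: [0,0,0,0,0,-0.7,255,0,0,0,0,0,0,150,0,0,0,0,0,0,100,0,0,0,0,0,0,40,0,0,0,0,0,0,40,0,0,0,0,0,20,40,0,0,0,0,0,40,40,0,0,0,0,0,45,40,0,0,0,-20,0,45,40,0,0,0,0,0,0,40]

```text
time_s: 28.9
tcp_pos: [0.5121, -0.4054, 0.1261]
ee_rot: [0.005, 0.981, 0.195, 0.003]
force: [0.6, -0.5, 0.1]
opening: 0.839
```

Run:
```python
from bench import *
from h import *
o=bot.get_obs();p=(.5666,-.0275,-.226);print(o["time_s"],o["tcp_pos"],o["force"],o["opening"])
im=snapshot("wrist");cv2.imwrite("pics/w20.png",im[:,:,::-1])
for th in ["hammer_face_left","hammer_face_right","mat","hammer"]:
    r=finder.mark_of("wrist",th); print(th,[(np.round(q["centre"],4).tolist(),round(q["confidence"],2)) for q in r])
i=camera_info("top");im=snapshot("top");overlay(i,im,p,-.015,-.050,"pics/t20.png",(250,150,385,275),4.5,dx=.035)
for th in ["die","wedge"]:
    r=finder.mark_of("top",th); print(th,[(w2b(p,q["centre"]).round(4),round(q["confidence"],2)) for q in r])
im=snapshot("scene");cv2.imwrite("pics/s20.png",im[:,:,::-1])
for th in ["die","wedge","wedge_butt"]:
    r=finder.mark_of("scene",th); print(th,[(w2b(p,q["centre"]).round(4),round(q["confidence"],2)) for q in r])
```

```text
28.9 [ 0.51205485 -0.40542594  0.1260835 ] [ 0.57220579 -0.52944116  0.08991008] 0.8386863642757534
hammer_face_left [([0.5655, -0.3338, 0.0232], 0.62)]
hammer_face_right [([0.6073, -0.4293, 0.0231], 0.85)]
mat [([0.5408, -0.4075, -0.0017], 0.65)]
hammer [([0.5318, -0.4043, 0.0027], 0.59)]
die [(array([[ 0.0332, -0.0164,  0.0174]]), 0.97), (array([[0.1366, 0.3815, 0.0073]]), 0.92)]
wedge [(array([[-0.0135, -0.0559,  0.02  ]]), 0.61), (array([[-0.0336,  0.1197,  0.0333]]), 0.55), (array([[ 0.0012, -0.0041, -0.0013]]), 0.35)]
die [(array([[-0.2894, -0.3645, -0.0006]]), 0.94), (array([[0.1319, 0.3825, 0.0014]]), 0.94), (array([[ 0.0379, -0.0167,  0.0227]]), 0.74)]
wedge [(array([[-0.0126, -0.0502,  0.0201]]), 0.64), (array([[ 0.0664, -0.2973,  0.0223]]), 0.32)]
wedge_butt [(array([[-0.028 ,  0.1184,  0.0316]]), 0.84)]
```

View pics/w20.png

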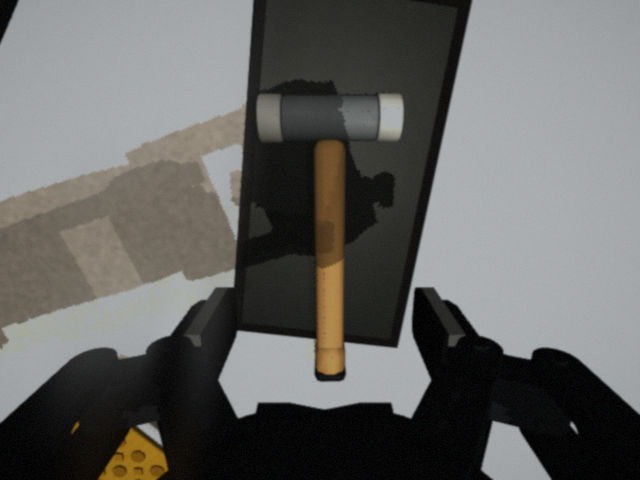

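View pics/t20.png

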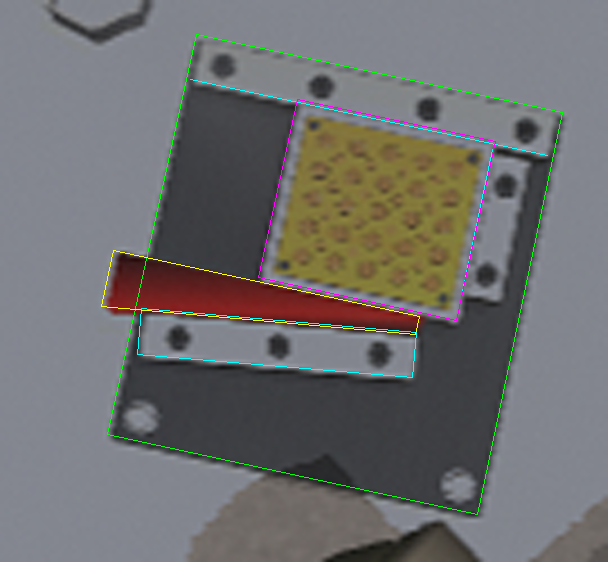

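View pics/s20.png

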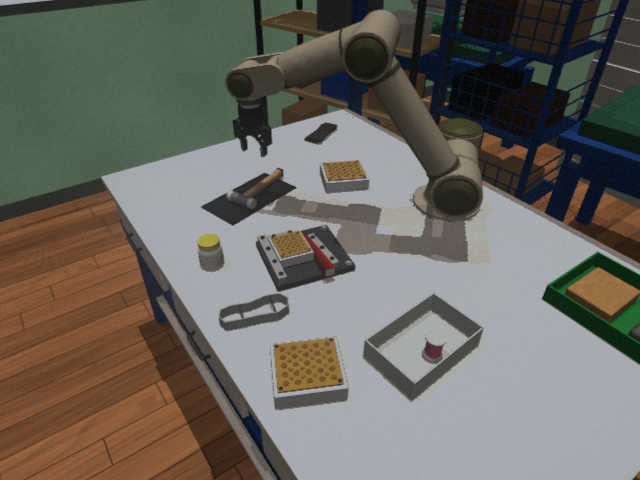

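Run:
```python
from bench import bot
print(bot.job_done(), bot.get_obs()["time_s"])
```

```text
the job is handed in; nothing more can be done
the job is handed in; nothing more can be done
```

I pushed the die home and drove the wedge in with six hammer taps. Then I laid the hammer back on its mat, let go and handed the job in at about 29 s. No verdict was reported.

**Last checks**
- **Die:** it found the stop at about 6 N of push. In the final pictures it sits at bed y about -16 mm (home is -15), and the overlay shows it against the fence and square.
- **Wedge:** the first tap moved it about 16 mm, well short of home. The last three taps reached 66–75 N, and the hammer's stopping point agreed within 0.6 mm. The wedge's thin end reads y -50 to -56 mm. The 20 N pressing on the die could not be measured directly; I take it from the tap forces and the wedge not moving further.
- **Hammer:** it looks flat, with its grip point within about 10 mm of the mat's centre. The fingers are clear of everything.
- **Bystanders:** the tray, spool, glue jar and knife look unmoved in the picture.

**What disagreed**
- **TCP height:** the reported height was about 38 mm lower than the real fingertips. My first push therefore passed just above the die without moving it. I found the offset in the pictures, confirmed it by touching the bench lightly, and corrected for it.
- **Finder outliers:** the finder gave a few wrong matches, such as look-alike dies and a "hammer face" at the stop. I rejected these against the pictures.
- **Hammer grip:** the hammer turned about 0.02 rad in the grip during the hard taps, with no visible consequence.

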